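# Couple the torsion tester's drive hub to the splined test bar and lock the carriage

## Robot

A 7-joint arm with a two-finger parallel gripper is mounted at the origin on a cart in front of the work surface, level with it; the furniture and walls round the work are solid. World frame = base frame: x ahead of the robot, y to its left, z up, the work surface at z = 0. Lengths are in mm, angles in rad, forces in N, time in s.
With the tool pointing down it reaches from about 400 to 875 mm from the base axis. Payload 4.4 kg.
Tool frame: the origin (TCP) lies at the very end of the fingers, on their centre line; the grasp point (between the pads) lies 19 mm behind it; z points along the fingers, y is the line along which they close (so a half turn about z gives the same grasp; the last joint's range is limited). The gripper opens to 85 mm and grips with 20 to 120 N. Pads are 22 mm wide; open, the fingers measure 114 mm over their backs; the gripper's body (76 mm by 85 mm) begins 54 mm behind the grasp point. The pads swing forward as they close: fully open they stand 13 mm farther back than shut.
Start: joints at [-1.395, 0.628, 0.038, 1.517, -0.027, 0.996, -0.02], TCP at [155.618, 631.111, 231.313] pointing down, gripper open.
Joint ranges: [-3.06, 3.06], [-0.37, 2.12], [-1.25, 1.32], [0.18, 2.47], [-1.1, 4.24], [0.23, 1.98], [-2.94, 2.94]. Speed limits (rad/s): [2.57, 2.57, 3.14, 3.14, 3.14, 3.14, 3.14].

## Interface

Orientations are given as [roll, pitch, yaw] about the fixed x, y, z axes, in that order (R = Rz(yaw) Ry(pitch) Rx(roll)).
In Python, from cell import ctrl gives the robot as it stands.
- The arm moves only by the tool jog_arm, never from a script. Its argument "plan" is a list of rows, each an object of numbers: "tx", "ty", "tz": the shift along the tool's x, y, z as a fraction of full scale; "wx", "wy", "wz": the turn, a rotation vector about the tool's x, y, z as a fraction of full scale; "claw": the closure, from 0 (fully open) to 1 (shut). In form: [{"tx": .., "ty": .., "tz": .., "wx": .., "wy": .., "wz": .., "claw": ..}, ...]. A call has 1 to 12 rows; each row is the pose to reach, as a shift and turn from the pose commanded when the call began, along the tool's axes at that moment; what a row does not reach only later rows make up. Full scale, the value 1, is 300 mm for a shift and 90 degrees for a turn. A row lasts 1/10 s, in which the tool goes at most 50 mm and 8.59 degrees, less where a joint would pass 70% of its speed; a pose out of reach is approached as far as the arm can. A call with a number of a shift or a turn outside -1 to 1 is refused whole. A call with a gripper value outside its range is refused whole. The fingers move at their own pace and stop on an object; the grip force is fixed at half the most. Time passes only in rows, so rows that repeat a pose let the fingers close. It gives the time, the measured TCP pose, the force, the opening and the grip force at its end, in the units of the state.
- ctrl.read_state(): the state, without advancing time (a new reading comes with each control period).
- ctrl.get_image(name): name is "side" or "top"; returns a dict with "img" (400x640x3 uint8, red, green, blue), "depth" (400x640 float32, mm along the optical axis (not along the pixel's ray), 0 where there is no reading), "fx", "fy", "cx", "cy" (pixels), "position" and "orientation" of the camera in the world. Camera axes: x right, y down, z forward; pixel columns grow to the right and rows downward; lengths in mm; the calibration is good to about 2 mm. A picture is of the moment at which its call begins.
- ctrl.finish_job(): hands the job in; it is judged then, once.
Trained networks look in a picture, given as the dict that the camera call returned (one of the last four; its "shot" number tells which), for a name from the list of things; names that differ only in an ending like _2 or _b are one class to them, and where a whole thing is asked for, a point or a joint stands for the part that bears it (a point fixed in the world has none). Each returns a list of dicts, best first, with "score" (0 to 1); they miss things now and then, are a little off and sometimes report something else, mostly with a low value. They report only what shows in the picture. A call takes as long as a camera call.
- ctrl.trace(picture, thing): "pixels" (400x640 bool, what is visible of it) and "extent" ([centre column, centre row, width, height] in pixels, round what is visible of it).
The state is a dict: "clock": time; "qpos": joint angles; "qd": joint speeds; "tau": joint torques, N m; "eef_pos": TCP position; "tool_rot": TCP orientation; "force": force on the tool from outside, world axes, zero at the start; "torque": the same for the moment, N m; "width": finger opening in mm; "gripper_force": force on a finger pad.
Only numpy, scipy, OpenCV 4.12 (cv2) and the standard library are available. Lean on these libraries where they do the work, as an engineer would, in place of code of your own. Each camera call takes 0.05 s, during which the arm holds its last target. There are 200 camera calls.

## Task

Get the small torsion tester ready for its run: turn the spoked handwheel until the grooves of its hub line up with the splines of the brass test bar, then push the blue carriage fully home so that the hub slides onto the bar. Lock the carriage by turning the slotted cam lock on it a quarter turn clockwise with the red screwdriver until it stops, and put the screwdriver back in its stand; leave the other things on the bench where they stand.

Things in the scene. Friction and masses are not known exactly. Their poses are not given: they have to be found in the camera images.
- tester: torsion tester screwed to the bench: grey bed 160 x 370 mm; origin at the middle of the bed on the bench top. Its y axis runs along the two guide rods, away from the robot, from the carriage end (-y, nearest the robot) to the blue headstock (+y, y 92 to 168 mm, 134 mm high, 120 mm wide in x); its x axis runs across it, to the right as seen from the robot. Does not move
- bar_end (a point): centre of the free end of the brass test bar, which is held still in the headstock along the tester's y axis, 80 mm above the bench. The end carries four spline teeth, 7 mm wide, 30 mm over opposite teeth, 23 mm long, with bevelled tips; the teeth point up, down and to both sides, always. Does not move
- carriage (a joint): position of the blue carriage on the guide rods, m: 0 at the -y end (nearest the robot), 0.065 fully home (hub's face at the bar's shoulder). About 2.5 N of friction; stays where left. Goes home only with the hub's grooves within about 0.12 rad of the teeth (bevels pull in a little more). Base plate 80 mm long, top 52 mm high; bearing block on it 64 mm wide in x, 112 mm high
- hub (a joint): angle of the hub and its handwheel about its axis (the tester's y, 80 mm above the bench), rad. At 0 the four spokes, and the four grooves in line with them, point up, down and to both sides, which fits the teeth; the same again every quarter turn (1.571). Growing angle moves the top spoke towards the tester's +x (right). Light friction (0.06 N m) holds it where it is left
- wheel (a point): centre of the handwheel on the hub's axis (travels with the carriage). Four steel spokes at right angles to the axis, in the plane of this point; each ends in a black ball 18 mm in diameter whose centre is 46 mm from the axis. The bearing block's face is 35 mm from here towards +y
- knob_end (a point): centre of the outer flat face of the black palm knob (48 mm in diameter, axis level) at the -y end of the hub, 60 mm behind the spokes: the place to push the carriage home from, towards the tester's +y
- cam_lock (a joint): angle of the slotted cam lock, rad: 0 open (slot along the tester's y), 1.571 locked (slot along the tester's x, at its stop); grows clockwise seen from above, friction 0.05 N m. The blade has about 0.12 rad of play in the slot. It can be turned fully only when the carriage is home: its tongue then swings behind the end of a fixed bar
- lock_slot (a point): centre of the top of the round steel cam lock head, 29 mm in diameter, on the right (+x) side of the carriage's base plate, travels with it; its axis is vertical. The slot runs right across: 4.5 mm wide, 8 mm deep (floor 8 mm below this point), its edges bevelled to 10.5 mm wide in the upper 3 mm. This frame turns with the lock: the slot lies along its y axis
- driver_grip (a point): red-handled flat-blade screwdriver, 156 mm long, 90 g, standing blade down in its stand: this point is in the middle of the round handle, 26 mm in diameter there, 112 mm above the blade's tip; its z axis points along the tool towards the handle
- driver_tip (a point): middle of the end of the screwdriver's blade; the blade is 13 mm wide along this frame's y axis and 3 mm thick along its x axis, over the last 14 mm; above it the shaft is 8 mm in diameter up to 70 mm, where the flat underside of the handle's collar (29 mm in diameter) begins
- stand_hole (a point): centre of the only hole, 20 mm in diameter, in the top plate (60 x 60 mm, 85 mm above the bench) of the fixed grey screwdriver stand; the screwdriver hangs through it with its collar flat on the plate, blade tip 15 mm above the bench
- reference_block: round steel hardness block, 60 mm in diameter, 15 mm high, a bystander; origin at the centre of its underside
- wash_bottle: white wash bottle with a red spout, 182 mm tall, a bystander; origin at its underside

How it is judged (in metres and radians):
On the way, in this order (a step that is already met when the one before it is completed fails the run):
1. the handwheel has been turned until the hub's grooves are in line with the bar's teeth ((value of joint hub between -6.483 and -6.083 rad or value of joint hub between -4.912 and -4.512 rad or value of joint hub between -3.342 and -2.942 rad or value of joint hub between -1.771 and -1.371 rad or value of joint hub between -0.2 and 0.2 rad or value of joint hub between 1.371 and 1.771 rad or value of joint hub between 2.942 and 3.342 rad or value of joint hub between 4.512 and 4.912 rad or value of joint hub between 6.083 and 6.483 rad)), for 0.1 s.
2. the carriage is fully home, the hub on the splines (value of joint carriage above 0.0615 m), for 0.2 s.
3. the screwdriver's blade stands in the slot of the lock, which is still open (value of joint cam_lock below 0.6 rad and horizontal distance between driver_tip and lock_slot below 0.007 m and z of driver_tip in the frame of lock_slot below -0.003 m), for 0.05 s.
4. the cam lock has been turned to its stop by the screwdriver's blade standing in its slot (value of joint cam_lock above 1.4 rad and horizontal distance between driver_tip and lock_slot below 0.007 m and z of driver_tip in the frame of lock_slot below -0.003 m), for 0.1 s.
At the end, for the whole second after the job is handed in: The carriage is home to within 3.5 mm (joint above 0.0615 m), the cam lock stands above 1.4 rad, and the screwdriver hangs still and upright in its stand: within 12 mm of the hole's centre, blade tip 10 to 20 mm above the bench, tilted less than 0.12 rad (value of joint carriage above 0.0615 m and value of joint cam_lock above 1.4 rad and horizontal distance between driver_grip and stand_hole below 0.012 m and height (world z) of driver_tip between 0.01 and 0.02 m and angle between driver_grip's own z axis and vertical below 0.12 rad and linear speed of driver below 0.02 m/s); the robot touches nothing.
It fails at once if the hardness block or the wash bottle is pushed more than 20 mm from its place (distance of any of reference_block, wash_bottle from where it was at the start of the episode above 0.02 m).
It also fails if it takes over 70 s, if anything falls off the work surface, if the arm or the gripper's body presses on something with over 40 N, if the wrist force passes 120 N, or if a joint passes its speed limit or range.

## Working session

There is one attempt and no reset: what is moved stays moved. The work goes in short steps, Python scripts to look and compute and a tool call to move; the robot and the scene stay as the last step left them, time stands still between calls to the robot, and variables do not carry over. Pictures are saved under pics/ and viewed, at most 10 in all, crops included, and the job is handed in when it is done.

Besides the shell and the picture viewer there is one more tool, called after "Call:" in YAML: its name, and indented under it one key for each argument. jog_arm: Moves the arm, as the interface text tells. Shift numbers are shares of 300 mm and turn numbers shares of 90 degrees, none past 1 either way. Its arguments: {"type":"object","properties":{"plan":{"type":"array"}},"required":["plan"]}

```bash
ls; mkdir -p pics; cat > h.py <<'E'
import numpy as np, cv2
from scipy.spatial.transform import Rotation as R
from cell import ctrl
def cam(name):
    p=ctrl.get_image(name); return p
def rot(p):
    o=np.array(p["orientation"],float)
    return o if o.shape==(3,3) else R.from_euler('xyz',o).as_matrix() if o.size==3 else R.from_quat(o).as_matrix()
def cloud(p):
    v,u=np.mgrid[0:400,0:640]; d=p["depth"]
    c=np.stack([(u-p["cx"])/p["fx"]*d,(v-p["cy"])/p["fy"]*d,d],-1)
    return c@rot(p).T+np.array(p["position"])
def proj(p,w):
    c=(np.atleast_2d(w)-np.array(p["position"]))@rot(p)
    return np.stack([c[:,0]/c[:,2]*p["fx"]+p["cx"],c[:,1]/c[:,2]*p["fy"]+p["cy"]],-1)
def save(p,n): cv2.imwrite("pics/"+n,p["img"][:,:,::-1])
E
python3 - <<'E'
from h import *
print(ctrl.read_state())
for n in("top","side"):
    p=cam(n); save(p,n+"0.png"); print(n,p["position"],p["orientation"],p["fx"],p["cx"],p["cy"])
    W=cloud(p)
    for t in ["tester","carriage","hub","cam_lock","driver_grip","stand_hole","reference_block","wash_bottle","wheel","knob_end"]:
        try: r=ctrl.trace(p,t)
        except Exception as e: print(t,e); continue
        for q in r[:2]:
            m=q["pixels"]&(p["depth"]>0); w=W[m]
            if len(w): print(t,round(q["score"],2),np.round(q["extent"]),w.min(0).round(),w.max(0).round(),np.median(w,0).round())
E
```

```text
pics
{'clock': 0.0, 'qpos': array([-1.39482785,  0.62932939,  0.03847549,  1.51838334, -0.0270116 ,
        0.99628777, -0.02000218]), 'qd': array([-2.90352511e-03,  7.37775464e-04, -3.32970433e-05, -1.91861739e-04,
       -6.27058705e-04,  1.89832948e-03, -4.35247184e-04]), 'tau': array([-4.27034720e-04, -5.63409162e+01,  1.22598846e+00, -1.93446028e+01,
        1.08736003e-02,  1.04648952e-02, -4.71054715e-07]), 'eef_pos': array([155.46057289, 630.48860893, 230.39563683]), 'tool_rot': array([-3.13970405e+00,  3.43435114e-05,  2.89978824e+00]), 'force': array([-0.54698647,  0.62785828,  0.05639041]), 'torque': array([ 0.03985898, -0.04779931, -0.00124301]), 'gripper_force': 0.0, 'width': 85.40241910495978}
top [ 368.52931584 -122.69381579 1013.72195291] [-2.9325279  -0.0033944  -1.54507039] 389.0389861303399 317.3678551993122 207.16491616086904
tester 0.75 [291. 163.  85. 159.] [ 498. -160.   -2.] [921.  56. 140.] [699. -61.  50.]
carriage 0.95 [291. 197.  52.  63.] [ 512. -116.   13.] [687.  25. 132.] [604. -42.  86.]
hub 0.98 [279. 198.  37.  65.] [512. -78.  17.] [689.  15. 132.]
[... 1490 characters left out ...]
[ 482. -265.  169.] [ 467. -271.  131.]
stand_hole 0.66 [354. 203.  29.  46.] [ 438. -391.   -3.] [ 532. -243.   85.] [ 464. -252.   47.]
stand_hole 0.26 [355. 172.   9.  34.] [ 456. -283.   85.] [ 482. -265.  169.] [ 467. -271.  130.]
reference_block 0.69 [352. 328.  34.  32.] [342.  46.  -4.] [401. 122.  16.] [370.  97.  13.]
wash_bottle 0.94 [303. 174.  25.  50.] [ 602. -404.   -2.] [ 688. -303.  152.] [ 625. -315.   73.]
wash_bottle 0.3 [235. 233. 171. 115.] [ 496. -329.   -5.] [1002.  191.  229.] [642. -34.  83.]
wheel 0.58 [269. 235.  76.  50.] [ 511. -245.   -4.] [735.  20. 126.] [569. -20.  85.]
knob_end 0.58 [271. 232.  70.  48.] [ 511. -215.   -4.] [765.  20. 126.] [566. -19.  87.]
```

```bash
python3 - <<'E'
from h import *
a=cv2.imread("pics/top0.png")[80:290,200:450]; b=cv2.imread("pics/side0.png")[130:290,150:400]
cv2.imwrite("pics/a.png",np.vstack([cv2.resize(a[:, :],None,fx=3,fy=3,interpolation=2)[:600][:, :],])[:600,:750])
cv2.imwrite("pics/b.png",cv2.resize(b,None,fx=3.2,fy=3.2,interpolation=2))
E
```

```text
(no output)
```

View pics/a.png

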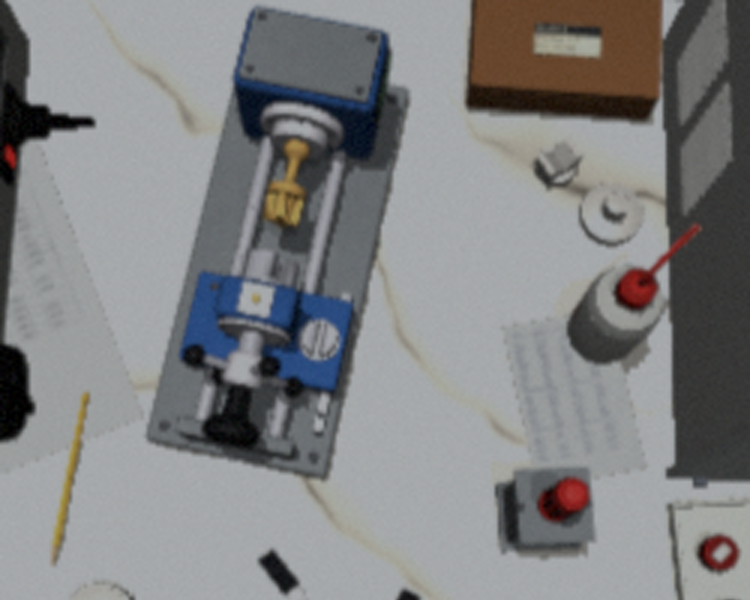

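View pics/b.png

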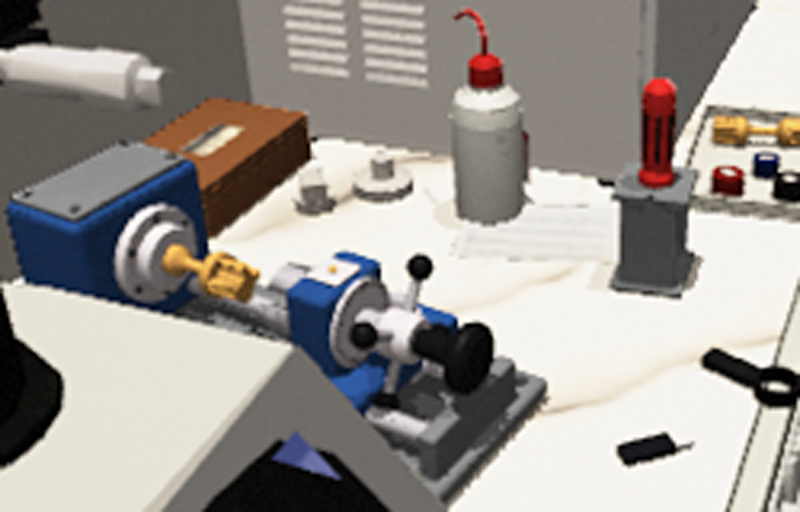

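The top crop shows the carriage at the near end, with spokes at roughly 45°: balls at crop (193,355), (268,365) and (293,385). The lock slot is at (320,340) and the driver stands at (570,495). The side view agrees. Next I'll fit the tester frame.

```bash
cat >> h.py <<'E'
def frame(o,yd):  # world->tester : yd unit dir of tester y
    yd=np.r_[yd,0]/np.linalg.norm(yd); xd=np.array([yd[1],-yd[0],0]); return np.stack([xd,yd,[0,0,1]]),np.r_[o,0]
E
python3 - <<'E'
from h import *
p=cam("top"); W=cloud(p); d=p["depth"]>0; img=p["img"].astype(int)
box=(W[...,0]>480)&(W[...,0]<960)&(W[...,1]>-200)&(W[...,1]<100)&d
print("bench z",np.median(W[d&(W[...,2]<10)&(W[...,2]>-15)],0))
def rect(m,n):
    m=cv2.morphologyEx(m.astype(np.uint8),cv2.MORPH_OPEN,np.ones((2,2)))
    r=cv2.minAreaRect(W[m>0][:,:2].astype(np.float32)); print(n,r,np.median(W[m>0][:,2])); return r
h=rect(box&(abs(W[...,2]-134)<7)&(W[...,0]>740),"head")
c=cv2.boxPoints(h); print(c)
bed=rect(box&(W[...,2]>7)&(W[...,2]<40)&(W[...,0]>490),"bed")
print(cv2.boxPoints(bed))
# driver, stand
s=rect(d&(abs(W[...,2]-85)<5)&(W[...,0]>430)&(W[...,0]<510)&(W[...,1]<-235)&(W[...,1]>-345),"stand")
red=(img[...,0]>110)&(img[...,1]<70)&(W[...,0]>430)&(W[...,0]<510)&(W[...,1]<-235)&(W[...,1]>-345)&d
for z0,z1 in((165,185),(150,165),(120,150),(85,110)):
    w=W[red&(W[...,2]>z0)&(W[...,2]<z1)]; print(z0,len(w),w.mean(0) if len(w) else 0,w.min(0) if len(w) else 0,w.max(0) if len(w) else 0)
E
```

```text
bench z [ 4.75559458e+02 -1.86417678e+02 -3.73124796e-01]
head ((617.6260375976562, -73.56160736083984), (119.42791748046875, 493.54779052734375), 87.55501556396484) 133.6617517700214
[[ 368.5294    -122.69382  ]
 [ 861.62787   -143.7486   ]
 [ 866.72266    -24.429398 ]
 [ 373.6242      -3.3746185]]
bed ((623.3191528320312, -50.18824005126953), (190.5312957763672, 494.36553955078125), 84.8078384399414) 17.98213029148758
[[ 368.52945  -122.69386 ]
 [ 860.86646  -167.43213 ]
 [ 878.1089     22.317383]
 [ 385.77185    67.05565 ]]
stand ((444.37237548828125, -224.97348022460938), (71.83488464355469, 244.3213348388672), 20.173620223999023) 84.61196818485507
165 78 [ 469.49190613 -282.59285079  168.83122893] [ 459.30499077 -292.5851518   165.16675124] [ 479.23849431 -272.74999951  172.31187775]
150 3 [ 471.91319255 -277.66840223  164.29458436] [ 461.70487323 -282.03694752  163.9930395 ] [ 479.27808669 -273.37202521  164.87257523]
120 0 0 0 0
85 0 0 0 0
```

```bash
python3 - <<'E'
from h import *
p=cam("top"); W=cloud(p); d=p["depth"]>0; img=p["img"].astype(int)
box=(W[...,0]>480)&(W[...,0]<960)&(W[...,1]>-200)&(W[...,1]<100)&d
def rect(m,n):
    k=cv2.morphologyEx(m.astype(np.uint8),cv2.MORPH_OPEN,np.ones((2,2)))>0
    _,l,s,_=cv2.connectedComponentsWithStats((k&m).astype(np.uint8)); k=l==1+np.argmax(s[1:,4])
    w=W[k]; r=cv2.minAreaRect(w[:,:2].astype(np.float32)); print(n,r,w[:,2].mean()); print(cv2.boxPoints(r)); return r
rect(box&(abs(W[...,2]-134)<6)&(W[...,0]>740),"head")
rect(box&(W[...,2]>7)&(W[...,2]<35)&(W[...,0]>490),"bed")
rect(d&(abs(W[...,2]-85)<5)&(W[...,0]>430)&(W[...,0]<510)&(W[...,1]<-235)&(W[...,1]>-345),"stand")
rect(box&(abs(W[...,2]-52)<5)&(W[...,0]<720),"plate")
rect(box&(abs(W[...,2]-112)<5)&(W[...,0]<720),"block")
for t in("cam_lock","reference_block"):
  m=ctrl.trace(p,t)[0]["pixels"]&d; print(t,W[m].mean(0))
E
```

```text
head ((826.0294189453125, -80.7778091430664), (109.71034240722656, 68.03350067138672), 79.10179138183594) 133.72752934999951
[[ 782.255    -128.21228 ]
 [ 849.0615   -141.07501 ]
 [ 869.80383   -33.343338]
 [ 802.9973    -20.480606]]
bed ((689.7379150390625, -55.20970153808594), (156.26174926757812, 367.16876220703125), 79.54412078857422) 18.083045242752775
[[ 495.02292   -98.72662 ]
 [ 856.0948   -165.35979 ]
 [ 884.4529    -11.69278 ]
 [ 523.38104    54.940384]]
stand ((468.3972473144531, -284.7738037109375), (57.67616653442383, 58.1715087890625), 3.1827964782714844) 84.69707341050376
[[ 437.98874 -257.33405]
 [ 441.21854 -315.41583]
 [ 498.80576 -312.21356]
 [ 495.57596 -254.13177]]
plate ((608.1098022460938, -80.85658264160156), (64.08358001708984, 77.6245346069336), 79.49032592773438) 51.90810938324335
[[ 564.1042   -105.28143 ]
 [ 640.42645  -119.44026 ]
 [ 652.1154    -56.431732]
 [ 575.79315   -42.272903]]
block ((621.4115600585938, -42.80855941772461), (60.54391098022461, 35.521331787109375), 80.60586547851562) 112.05251368512347
[[598.94794  -69.77555 ]
 [633.99286  -75.57352 ]
 [643.8752   -15.841568]
 [608.83026  -10.043602]]Traceback (most recent call last):
  File "<stdin>", line 14, in <module>
IndexError: list index out of range
```

```bash
cat >> h.py <<'E'
TA=np.deg2rad(-10.46); TO=np.array([689.7,-55.2,0]); YD=np.array([np.cos(TA),np.sin(TA),0]); XD=np.array([YD[1],-YD[0],0]); TM=np.stack([XD,YD,[0,0,1]])
def tt(w): return (w-TO)@TM.T
def tw(t): return np.atleast_2d(t)@TM+TO
E
python3 - <<'E'
from h import *
for n in("top","side"):
    p=cam(n); W=cloud(p); T=tt(W); d=p["depth"]>0; img=p["img"].astype(int)
    near=d&(abs(T[...,0])<75)&(T[...,1]>-200)&(T[...,1]<-60)&(T[...,2]>22)
    blk=near&(img.max(-1)<60)
    nn,l,s,c=cv2.connectedComponentsWithStats(blk.astype(np.uint8))
    for i in range(1,nn):
        if s[i,4]>5: w=T[l==i]; print(n,s[i,4],c[i].round(),"mean",w.mean(0).round(1),"min",w.min(0).round(),"max",w.max(0).round())
    k=d&(T[...,2]>55)&(T[...,2]<75)&(T[...,0]>34)&(T[...,0]<75)&(T[...,1]>-110)&(T[...,1]<-45)
    if k.sum()>4: print("lock",k.sum(),T[k].mean(0),T[k].min(0),T[k].max(0))
    if n=="top":
        u,v=proj(p,tw([52,-77,60]))[0].astype(int); print(u,v)
        cv2.imwrite("pics/lock.png",cv2.resize(p["img"][v-25:v+35,u-45:u+25,::-1],None,fx=9,fy=9,interpolation=2))
E
```

```text
top 61 [295. 191.] mean [ 23.2 -80.2  80.6] min [  7. -88.  50.] max [ 30. -60. 109.]
top 18 [277. 189.] mean [-20.6 -86.9  83.1] min [-27. -88.  63.] max [-11. -86.  97.]
top 46 [264. 198.] mean [ -41.  -119.5  103.5] min [ -59. -127.   38.] max [ -32. -111.  116.]
top 46 [289. 202.] mean [  19.9 -117.7  117.8] min [   5. -127.   51.] max [ 29. -93. 130.]
top 324 [277. 220.] mean [  -1.6 -160.9   79.9] min [ -43. -179.   22.] max [  48. -114.  105.]
top 43 [298. 209.] mean [  40.1 -119.5   59.4] min [  30. -128.   38.] max [  58. -113.   67.]
lock 111 [ 50.09139636 -74.8959714   60.47703688] [  34.23032877 -108.12594776   55.01570738] [ 66.54044211 -48.79265237  66.66897804]
306 193
side 43 [281. 213.] mean [  15.1 -124.   121.1] min [   9. -129.  113.] max [  21. -117.  127.]
side 84 [264. 237.] mean [ -35.9 -116.7   91.3] min [ -54. -130.   48.] max [  3. -88. 112.]
side 756 [292. 249.] mean [  -8.9 -164.3   61.2] min [ -54. -181.   22.] max [  66. -113.  103.]
side 14 [256. 245.] mean [-26.7 -84.4  53.6] min [-33. -88.  49.] max [-20. -82.  62.]
lock 18 [ 52.28615461 -74.37707415  59.71244351] [ 38.5131512  -80.93876306  56.88599549] [ 59.04203211 -65.96569566  62.45245425]
```

View pics/lock.png

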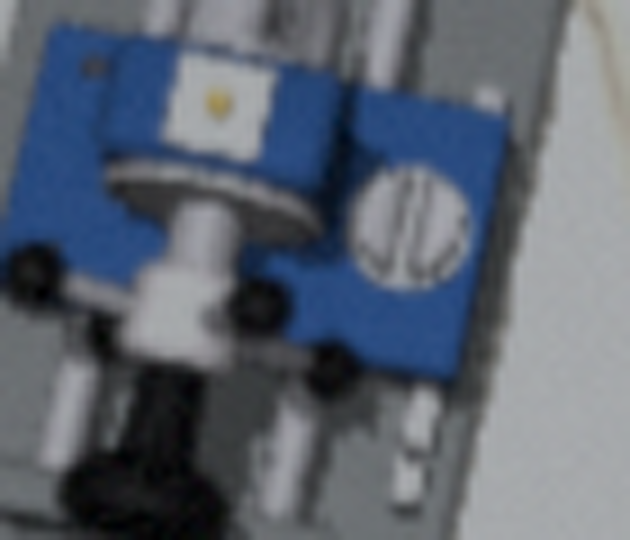

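The balls (top one at tester x≈17, z≈121; left and right tilted to match) give a hub angle of about +0.4 rad. The slot lies along tester y, at about (51,-75,60). My plan is to grip the top ball and carry it upright.

```bash
cat >> h.py <<'E'
def go(x,y,z,yaw=None):
    s=ctrl.read_state(); Rm=R.from_euler('xyz',s["tool_rot"]); dl=Rm.inv().apply(np.array([x,y,z])-s["eef_pos"])/300
    out=dict(zip(("tx","ty","tz"),dl.round(4)))
    Rt=R.from_euler('xyz',[np.pi,0,np.deg2rad(yaw)]) if yaw is not None else Rm
    out.update(zip(("wx","wy","wz"),((Rm.inv()*Rt).as_rotvec()/(np.pi/2)).round(4))); print(out)
YAW=180+np.rad2deg(TA)
E
python3 - <<'E'
from h import *
t=tw([18,-121,230])[0]; print(t); go(*t,YAW)
E
```

```text
[567.44290831 -50.93344026 230.        ]
{'tx': np.float64(-1.8773), 'ty': np.float64(-1.8785), 'tz': np.float64(0.0043), 'wx': np.float64(0.0), 'wy': np.float64(-0.0), 'wz': np.float64(-0.0378)}
```

Call:
jog_arm:
  plan:
    - {"tx": -0.94, "ty": -0.94, "wz": -0.038, "claw": 0.5}
    - {"tx": -0.94, "ty": -0.94, "wz": -0.038, "claw": 0.5}
    - {"tx": -0.94, "ty": -0.94, "wz": -0.038, "claw": 0.5}
    - {"tx": -0.94, "ty": -0.94, "wz": -0.038, "claw": 0.5}
    - {"tx": -0.94, "ty": -0.94, "wz": -0.038, "claw": 0.5}
    - {"tx": -0.94, "ty": -0.94, "wz": -0.038, "claw": 0.5}
    - {"tx": -0.94, "ty": -0.94, "wz": -0.038, "claw": 0.5}
    - {"tx": -0.94, "ty": -0.94, "wz": -0.038, "claw": 0.5}
    - {"tx": -0.94, "ty": -0.94, "wz": -0.038, "claw": 0.5}
    - {"tx": -0.94, "ty": -0.94, "wz": -0.038, "claw": 0.5}
    - {"tx": -0.94, "ty": -0.94, "wz": -0.038, "claw": 0.5}
    - {"tx": -0.94, "ty": -0.94, "wz": -0.038, "claw": 0.5}

```text
invalid input at $.plan[0]: expected keys tx, ty, tz, wx, wy, wz, claw
```

```bash
python3 - <<'E'
from h import *
t=tw([18,-121,180])[0]; go(*t,YAW)
E
```

```text
{'tx': np.float64(-1.8773), 'ty': np.float64(-1.8785), 'tz': np.float64(0.171), 'wx': np.float64(0.0), 'wy': np.float64(-0.0), 'wz': np.float64(-0.0378)}
```

Call:
jog_arm:
  plan:
    - {"tx": -0.94, "ty": -0.94, "tz": 0, "wx": 0, "wy": 0, "wz": -0.038, "claw": 0.5}
    - {"tx": -0.94, "ty": -0.94, "tz": 0, "wx": 0, "wy": 0, "wz": -0.038, "claw": 0.5}
    - {"tx": -0.94, "ty": -0.94, "tz": 0, "wx": 0, "wy": 0, "wz": -0.038, "claw": 0.5}
    - {"tx": -0.94, "ty": -0.94, "tz": 0, "wx": 0, "wy": 0, "wz": -0.038, "claw": 0.5}
    - {"tx": -0.94, "ty": -0.94, "tz": 0, "wx": 0, "wy": 0, "wz": -0.038, "claw": 0.5}
    - {"tx": -0.94, "ty": -0.94, "tz": 0, "wx": 0, "wy": 0, "wz": -0.038, "claw": 0.5}
    - {"tx": -0.94, "ty": -0.94, "tz": 0, "wx": 0, "wy": 0, "wz": -0.038, "claw": 0.5}
    - {"tx": -0.94, "ty": -0.94, "tz": 0, "wx": 0, "wy": 0, "wz": -0.038, "claw": 0.5}
    - {"tx": -0.94, "ty": -0.94, "tz": 0, "wx": 0, "wy": 0, "wz": -0.038, "claw": 0.5}
    - {"tx": -0.94, "ty": -0.94, "tz": 0, "wx": 0, "wy": 0, "wz": -0.038, "claw": 0.5}
    - {"tx": -0.94, "ty": -0.94, "tz": 0, "wx": 0, "wy": 0, "wz": -0.038, "claw": 0.5}
    - {"tx": -0.94, "ty": -0.94, "tz": 0, "wx": 0, "wy": 0, "wz": -0.038, "claw": 0.5}

```text
clock: 2.55
eef_pos: [361.1, 291.3, 231.3]
tool_rot: [3.141, -0.0, 2.962]
force: [0.2, 0.4, -0.4]
width: 42.6
gripper_force: 0.0
```

```bash
python3 - <<'E'
from h import *
t=tw([18,-121,180])[0]; go(*t,YAW)
E
```

```text
{'tx': np.float64(-0.8802), 'ty': np.float64(-1.0001), 'tz': np.float64(0.1701), 'wx': np.float64(0.0004), 'wy': np.float64(-0.0002), 'wz': np.float64(0.0022)}
```

Call:
jog_arm:
  plan:
    - {"tx": -0.88, "ty": -1, "tz": 0.17, "wx": 0, "wy": 0, "wz": 0, "claw": 0.5}
    - {"tx": -0.88, "ty": -1, "tz": 0.17, "wx": 0, "wy": 0, "wz": 0, "claw": 0.5}
    - {"tx": -0.88, "ty": -1, "tz": 0.17, "wx": 0, "wy": 0, "wz": 0, "claw": 0.5}
    - {"tx": -0.88, "ty": -1, "tz": 0.17, "wx": 0, "wy": 0, "wz": 0, "claw": 0.5}
    - {"tx": -0.88, "ty": -1, "tz": 0.17, "wx": 0, "wy": 0, "wz": 0, "claw": 0.5}
    - {"tx": -0.88, "ty": -1, "tz": 0.17, "wx": 0, "wy": 0, "wz": 0, "claw": 0.5}
    - {"tx": -0.88, "ty": -1, "tz": 0.17, "wx": 0, "wy": 0, "wz": 0, "claw": 0.5}
    - {"tx": -0.88, "ty": -1, "tz": 0.17, "wx": 0, "wy": 0, "wz": 0, "claw": 0.5}
    - {"tx": -0.88, "ty": -1, "tz": 0.17, "wx": 0, "wy": 0, "wz": 0, "claw": 0.5}
    - {"tx": -0.88, "ty": -1, "tz": 0.17, "wx": 0, "wy": 0, "wz": 0, "claw": 0.5}
    - {"tx": -0.88, "ty": -1, "tz": 0.17, "wx": 0, "wy": 0, "wz": 0, "claw": 0.5}

```text
clock: 3.65
eef_pos: [566.7, -50.5, 180.0]
tool_rot: [3.14, -0.001, 2.963]
force: [-0.2, -0.3, -0.7]
width: 43.0
gripper_force: 0.0
```

```bash
python3 - <<'E'
from h import *
t=tw([18,-121,108])[0]; go(*t,YAW); print(ctrl.read_state()["qpos"])
E
```

```text
{'tx': np.float64(-0.003), 'ty': np.float64(-0.0014), 'tz': np.float64(0.2401), 'wx': np.float64(0.0008), 'wy': np.float64(-0.0009), 'wz': np.float64(0.0023)}
[ 8.00694623e-04  5.75791510e-01  6.05221882e-02  1.80260151e+00
 -4.95539568e-02  7.65834035e-01  1.47913924e+00]
```

Call:
jog_arm:
  plan:
    - {"tx": -0.003, "ty": 0, "tz": 0.15, "wx": 0, "wy": 0, "wz": 0.002, "claw": 0.5}
    - {"tx": -0.003, "ty": 0, "tz": 0.24, "wx": 0, "wy": 0, "wz": 0.002, "claw": 0.5}
    - {"tx": -0.003, "ty": 0, "tz": 0.24, "wx": 0, "wy": 0, "wz": 0.002, "claw": 0.5}
    - {"tx": -0.003, "ty": 0, "tz": 0.24, "wx": 0, "wy": 0, "wz": 0.002, "claw": 1}
    - {"tx": -0.003, "ty": 0, "tz": 0.24, "wx": 0, "wy": 0, "wz": 0.002, "claw": 1}
    - {"tx": -0.003, "ty": 0, "tz": 0.24, "wx": 0, "wy": 0, "wz": 0.002, "claw": 1}
    - {"tx": -0.003, "ty": 0, "tz": 0.24, "wx": 0, "wy": 0, "wz": 0.002, "claw": 1}

```text
clock: 4.35
eef_pos: [569.0, -52.6, 110.3]
tool_rot: [3.14, 0.003, 2.957]
force: [-1.0, 1.0, 6.8]
width: 14.1
gripper_force: 60.1
```

```bash
python3 - <<'E'
from h import *
s=ctrl.read_state(); print(tt(s["eef_pos"]))
for a in(0.3,0.2,.1,0): go(*tw([46*np.sin(a),-121,80+46*np.cos(a)-15])[0])
E
```

```text
[  19.35974043 -119.14021065  110.26524416]
{'tx': np.float64(0.0063), 'ty': np.float64(0.0192), 'tz': np.float64(0.0044), 'wx': np.float64(0.0), 'wy': np.float64(0.0), 'wz': np.float64(0.0)}
{'tx': np.float64(0.0063), 'ty': np.float64(0.0341), 'tz': np.float64(0.0006), 'wx': np.float64(0.0), 'wy': np.float64(0.0), 'wz': np.float64(0.0)}
{'tx': np.float64(0.0063), 'ty': np.float64(0.0492), 'tz': np.float64(-0.0016), 'wx': np.float64(0.0), 'wy': np.float64(0.0), 'wz': np.float64(0.0)}
{'tx': np.float64(0.0063), 'ty': np.float64(0.0645), 'tz': np.float64(-0.0024), 'wx': np.float64(0.0), 'wy': np.float64(0.0), 'wz': np.float64(0.0)}
```

Call:
jog_arm:
  plan:
    - {"tx": 0, "ty": 0.016, "tz": -0.006, "wx": 0, "wy": 0, "wz": 0, "claw": 1}
    - {"tx": 0, "ty": 0.032, "tz": -0.01, "wx": 0, "wy": 0, "wz": 0, "claw": 1}
    - {"tx": 0, "ty": 0.048, "tz": -0.013, "wx": 0, "wy": 0, "wz": 0, "claw": 1}
    - {"tx": 0, "ty": 0.064, "tz": -0.014, "wx": 0, "wy": 0, "wz": 0, "claw": 1}
    - {"tx": 0, "ty": 0.064, "tz": -0.014, "wx": 0, "wy": 0, "wz": 0, "claw": 1}
    - {"tx": 0, "ty": 0.064, "tz": -0.014, "wx": 0, "wy": 0, "wz": 0, "claw": 1}

```text
clock: 4.95
eef_pos: [571.8, -43.6, 115.3]
tool_rot: [-3.132, 0.004, 2.951]
force: [-4.7, -16.0, 15.6]
width: 14.2
gripper_force: 58.5
```

```bash
python3 - <<'E'
from h import *
s=ctrl.read_state(); print(tt(s["eef_pos"]))
p=cam("side"); u,v=proj(p,tw([0,-110,85]))[0].astype(int)
cv2.imwrite("pics/hub1.png",cv2.resize(p["img"][v-40:v+30,u-45:u+45,::-1],None,fx=8,fy=8,interpolation=2))
E
```

```text
[   9.96144669 -118.06570091  115.34525759]
```

View pics/hub1.png

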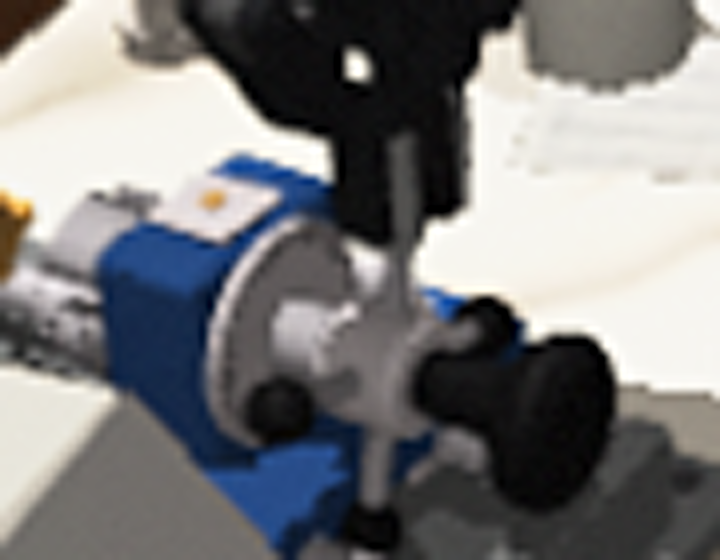

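```bash
python3 - <<'E'
from h import *
p=cam("side"); u,v=proj(p,tw([0,-110,85]))[0].astype(int)
for a in(-.2,-.1,0,.1,.2,.3,.4):
    w=[[46*np.sin(a+k*np.pi/2),-121,80+46*np.cos(a+k*np.pi/2)] for k in range(4)]
    print(a,((proj(p,tw(w))-[u-45,v-40])*8).round().tolist())
E
```

```text
-0.2 [[365.0, 222.0], [492.0, 242.0], [428.0, 474.0], [297.0, 472.0]]
-0.1 [[376.0, 211.0], [494.0, 255.0], [418.0, 485.0], [294.0, 458.0]]
0 [[386.0, 202.0], [495.0, 269.0], [409.0, 495.0], [292.0, 444.0]]
0.1 [[396.0, 195.0], [495.0, 283.0], [399.0, 503.0], [291.0, 428.0]]
0.2 [[407.0, 189.0], [495.0, 298.0], [389.0, 510.0], [291.0, 412.0]]
0.3 [[417.0, 185.0], [493.0, 314.0], [379.0, 516.0], [292.0, 395.0]]
0.4 [[427.0, 182.0], [491.0, 330.0], [369.0, 520.0], [295.0, 377.0]]
```

Call:
jog_arm:
  plan:
    - {"tx": 0, "ty": 0.016, "tz": 0, "wx": 0, "wy": 0, "wz": 0, "claw": 0.5}
    - {"tx": 0, "ty": 0, "tz": 0, "wx": 0, "wy": 0, "wz": 0, "claw": 0.5}
    - {"tx": 0, "ty": 0, "tz": 0, "wx": 0, "wy": 0, "wz": 0, "claw": 0.5}
    - {"tx": 0, "ty": 0, "tz": 0, "wx": 0, "wy": 0, "wz": 0, "claw": 0.5}

```text
clock: 5.45
eef_pos: [571.6, -33.8, 112.5]
tool_rot: [3.141, -0.0, 2.957]
force: [0.3, 0.3, 0.5]
width: 42.4
gripper_force: 0.0
```

```bash
python3 - <<'E'
from h import *
s=ctrl.read_state(); print(tt(s["eef_pos"]))
go(*tw([0,-120,108])[0],YAW)
E
```

```text
[   0.43721496 -120.02570954  112.45449086]
{'tx': np.float64(-0.0001), 'ty': np.float64(0.0014), 'tz': np.float64(0.0148), 'wx': np.float64(0.0004), 'wy': np.float64(-0.0001), 'wz': np.float64(-0.0014)}
```

Call:
jog_arm:
  plan:
    - {"tx": 0, "ty": 0.001, "tz": 0.015, "wx": 0, "wy": 0, "wz": -0.001, "claw": 0.5}
    - {"tx": 0, "ty": 0.001, "tz": 0.015, "wx": 0, "wy": 0, "wz": -0.001, "claw": 0.7}
    - {"tx": 0, "ty": 0.001, "tz": 0.015, "wx": 0, "wy": 0, "wz": -0.001, "claw": 0.75}
    - {"tx": 0, "ty": 0.001, "tz": 0.015, "wx": 0, "wy": 0, "wz": -0.001, "claw": 0.8}
    - {"tx": 0, "ty": 0.001, "tz": 0.015, "wx": 0, "wy": 0, "wz": -0.001, "claw": 0.85}
    - {"tx": 0, "ty": 0.001, "tz": 0.015, "wx": 0, "wy": 0, "wz": -0.001, "claw": 0.85}
    - {"tx": 0, "ty": 0.001, "tz": 0.015, "wx": 0, "wy": 0, "wz": -0.001, "claw": 0.85}

```text
clock: 6.15
eef_pos: [571.3, -34.6, 108.0]
tool_rot: [-3.141, -0.001, 2.958]
force: [-2.3, -2.6, 1.1]
width: 14.7
gripper_force: 58.4
```

```bash
python3 - <<'E'
from h import *
s=ctrl.read_state(); print(tt(s["eef_pos"]))
E
```

```text
[   1.19766838 -120.22894749  107.96741465]
```

Call:
jog_arm:
  plan:
    - {"tx": 0, "ty": 0.001, "tz": 0, "wx": 0, "wy": 0, "wz": 0, "claw": 0.5}
    - {"tx": 0, "ty": 0, "tz": 0, "wx": 0, "wy": 0, "wz": 0, "claw": 0.5}
    - {"tx": 0, "ty": 0, "tz": 0, "wx": 0, "wy": 0, "wz": 0, "claw": 0.5}
    - {"tx": 0, "ty": 0, "tz": -0.1, "wx": 0, "wy": 0, "wz": 0, "claw": 0.5}
    - {"tx": 0, "ty": 0, "tz": -0.25, "wx": 0, "wy": 0, "wz": 0, "claw": 1}
    - {"tx": 0.2, "ty": 0, "tz": -0.3, "wx": 0, "wy": 0, "wz": 0, "claw": 1}
    - {"tx": 0.3, "ty": 0, "tz": -0.3, "wx": 0, "wy": 0, "wz": 0, "claw": 1}
    - {"tx": 0.3, "ty": 0, "tz": -0.3, "wx": 0, "wy": 0, "wz": 0, "claw": 1}

```text
clock: 6.95
eef_pos: [476.7, -16.4, 198.3]
tool_rot: [-3.142, -0.006, 2.959]
force: [1.2, 0.2, -0.9]
width: 0.1
gripper_force: 0.0
```

```bash
python3 - <<'E'
from h import *
s=ctrl.read_state(); print(tt(s["eef_pos"]))
go(*tw([0,-205,78])[0],YAW)
p=cam("side"); u,v=proj(p,tw([0,-110,85]))[0].astype(int)
W=cloud(p);T=tt(W);img=p["img"]
blk=(img.max(-1)<60)&(abs(T[...,0])<75)&(T[...,1]>-140)&(T[...,1]<-100)&(T[...,2]>22)&(T[...,2]<140)
nn,l,st,c=cv2.connectedComponentsWithStats(blk.astype(np.uint8))
for i in range(1,nn):
    if st[i,4]>8: print(st[i,4],c[i].round(1),T[l==i].mean(0).round(1))
for a in(-.1,0,.1): print(a,proj(p,tw([[46*np.sin(a+k*np.pi/2),-121,80+46*np.cos(a+k*np.pi/2)] for k in range(4)])).round(1).tolist())
cv2.imwrite("pics/hub2.png",cv2.resize(p["img"][v-40:v+30,u-45:u+45,::-1],None,fx=8,fy=8,interpolation=2))
E
```

```text
[   0.50091386 -216.47470535  198.31452543]
{'tx': np.float64(-0.0408), 'ty': np.float64(0.0017), 'tz': np.float64(0.4008), 'wx': np.float64(-0.0), 'wy': np.float64(-0.004), 'wz': np.float64(0.0002)}
45 [274.9 214.9] [  -4.1 -123.1  127.5]
28 [287.9 225. ] [  38.4 -123.3   78.7]
11 [289.5 232.6] [  57.2 -113.3   44.4]
37 [279.8 238.1] [  -3.8 -130.8   72.8]
61 [261.3 244. ] [ -53.5 -121.9   86.3]
117 [271.7 251.7] [ -16.3 -116.7   41.1]
-0.1 [[273.9, 215.4], [288.7, 220.8], [279.3, 249.6], [263.7, 246.3]]
0 [[275.2, 214.3], [288.9, 222.6], [278.1, 250.9], [263.5, 244.5]]
0.1 [[276.6, 213.3], [288.9, 224.4], [276.8, 251.9], [263.3, 242.6]]
```

View pics/hub2.png

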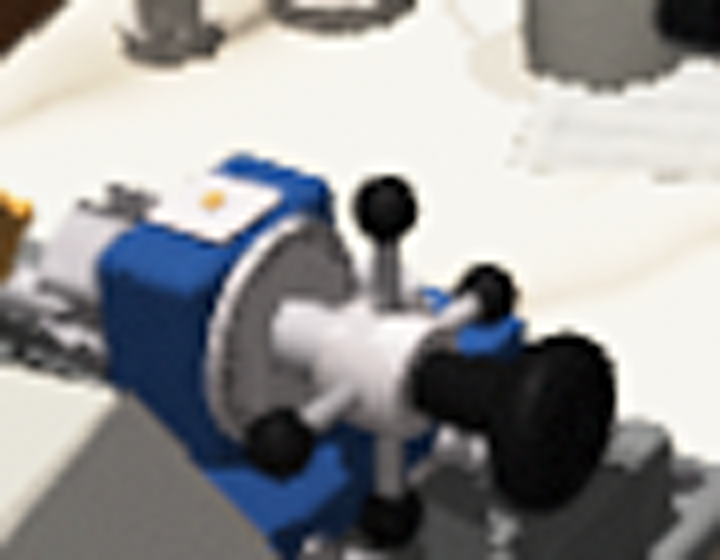

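Balls now sit at (385,205), (485,290), (388,515) and (278,440) in the crop, so the spokes are upright to within about 0.07 rad. I'll push the knob next.

Call:
jog_arm:
  plan:
    - {"tx": 0.01, "ty": 0.002, "tz": 0.15, "wx": 0, "wy": 0, "wz": 0, "claw": 1}
    - {"tx": 0.01, "ty": 0.002, "tz": 0.3, "wx": 0, "wy": 0, "wz": 0, "claw": 1}
    - {"tx": 0.01, "ty": 0.002, "tz": 0.41, "wx": 0, "wy": 0, "wz": 0, "claw": 1}
    - {"tx": 0.01, "ty": 0.002, "tz": 0.41, "wx": 0, "wy": 0, "wz": 0, "claw": 1}
    - {"tx": -0.06, "ty": 0.002, "tz": 0.41, "wx": 0, "wy": 0, "wz": 0, "claw": 1}
    - {"tx": -0.1, "ty": 0.002, "tz": 0.41, "wx": 0, "wy": 0, "wz": 0, "claw": 1}
    - {"tx": -0.13, "ty": 0.002, "tz": 0.41, "wx": 0, "wy": 0, "wz": 0, "claw": 1}
    - {"tx": -0.16, "ty": 0.002, "tz": 0.41, "wx": 0, "wy": 0, "wz": 0, "claw": 1}
    - {"tx": -0.19, "ty": 0.002, "tz": 0.41, "wx": 0, "wy": 0, "wz": 0, "claw": 1}
    - {"tx": -0.22, "ty": 0.002, "tz": 0.41, "wx": 0, "wy": 0, "wz": 0, "claw": 1}
    - {"tx": -0.22, "ty": 0.002, "tz": 0.41, "wx": 0, "wy": 0, "wz": 0, "claw": 1}

```text
clock: 8.1
eef_pos: [551.6, -29.6, 75.8]
tool_rot: [3.141, 0.006, 2.958]
force: [-0.3, 0.1, 0.2]
width: -0.1
gripper_force: 0.0
```

```bash
python3 - <<'E'
from h import *
s=ctrl.read_state(); print(tt(s["eef_pos"])); p=cam("side"); save(p,"x.png")
T=tt(cloud(p)); m=(abs(T[...,0])<20)&(abs(T[...,2]-112)<3)&(T[...,1]<60)&(T[...,1]>-110); print(T[m].min(0),T[m].max(0))
E
```

```text
[-1.35705084e-01 -1.40487395e+02  7.57550150e+01]
[-19.57270727 -73.66570268 109.04120498] [ 19.96839361  -1.59667544 114.84260406]
```

Call:
jog_arm:
  plan:
    - {"tx": -0.02, "ty": 0, "tz": 0, "wx": 0, "wy": 0, "wz": 0, "claw": 1}
    - {"tx": -0.035, "ty": 0, "tz": 0, "wx": 0, "wy": 0, "wz": 0, "claw": 1}
    - {"tx": -0.045, "ty": 0, "tz": 0, "wx": 0, "wy": 0, "wz": 0, "claw": 1}
    - {"tx": -0.055, "ty": 0, "tz": 0, "wx": 0, "wy": 0, "wz": 0, "claw": 1}
    - {"tx": -0.06, "ty": 0, "tz": 0, "wx": 0, "wy": 0, "wz": 0, "claw": 1}
    - {"tx": -0.06, "ty": 0, "tz": 0, "wx": 0, "wy": 0, "wz": 0, "claw": 1}

```text
clock: 8.75
eef_pos: [557.4, -30.9, 74.0]
tool_rot: [-3.141, -0.017, 2.959]
force: [-16.6, 3.0, 12.4]
width: 0.2
gripper_force: 8.6
```

```bash
python3 - <<'E'
from h import *
s=ctrl.read_state(); print(tt(s["eef_pos"]),s["force"])
E
```

```text
[ 7.29699604e-02 -1.34489685e+02  7.40230030e+01] [-16.62850012   3.03659813  12.40501809]
```

```bash
python3 - <<'E'
from h import *
p=cam("top"); W=cloud(p);T=tt(W); save(p,"x.png")
m=(abs(T[...,0])<26)&(abs(T[...,2]-112)<2.5)&(T[...,1]<60)&(T[...,1]>-60); print(T[m].min(0),T[m].max(0),np.median(T[m],0))
k=(p["depth"]>0)&(T[...,2]>56)&(T[...,2]<64)&(T[...,0]>34)&(T[...,0]<70)&(T[...,1]>-60)&(T[...,1]<20);print("lock",k.sum(),T[k].mean(0),T[k].min(0),T[k].max(0))
u,v=proj(p,tw([10,0,80]))[0].astype(int)
cv2.imwrite("pics/home.png",cv2.resize(p["img"][v-40:v+40,u-50:u+50,::-1],None,fx=7,fy=7,interpolation=2))
E
```

```text
[  3.39920002 -30.4797707  109.50753979] [ 25.92611892   5.63037929 114.48246035] [ 16.55783537 -10.55895414 111.89535786]
lock 80 [ 50.12753257 -19.20121782  60.90656201] [ 36.0252352  -45.39713879  56.00816883] [63.7157544  14.26540171 63.96305709]
```

View pics/home.png

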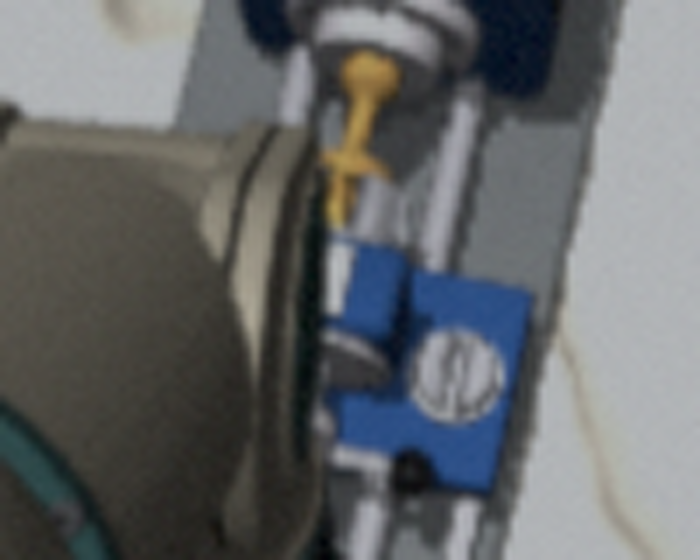

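The block has moved about 57 mm and the bar teeth are partly in the hub, so it is not clearly home yet. I'll push a little further.

Call:
jog_arm:
  plan:
    - {"tx": -0.015, "ty": 0, "tz": 0, "wx": 0, "wy": 0, "wz": 0, "claw": 1}
    - {"tx": -0.03, "ty": 0, "tz": 0, "wx": 0, "wy": 0, "wz": 0, "claw": 1}
    - {"tx": -0.03, "ty": 0, "tz": 0, "wx": 0, "wy": 0, "wz": 0, "claw": 1}
    - {"tx": -0.03, "ty": 0, "tz": 0, "wx": 0, "wy": 0, "wz": 0, "claw": 1}

```text
clock: 9.2
eef_pos: [557.1, -31.1, 72.9]
tool_rot: [-3.139, -0.036, 2.959]
force: [-32.2, 6.8, 21.2]
width: -0.2
gripper_force: 16.7
```

```bash
python3 - <<'E'
from h import *
s=ctrl.read_state(); print(tt(s["eef_pos"]),s["force"])
p=cam("side"); u,v=proj(p,tw([0,-30,85]))[0].astype(int)
cv2.imwrite("pics/home2.png",cv2.resize(p["img"][v-38:v+32,u-50:u+50,::-1],None,fx=8,fy=8,interpolation=2))
E
```

```text
[   0.37688018 -134.76335371   72.85530264] [-32.19843243   6.80626643  21.19128974]
```

View pics/home2.png

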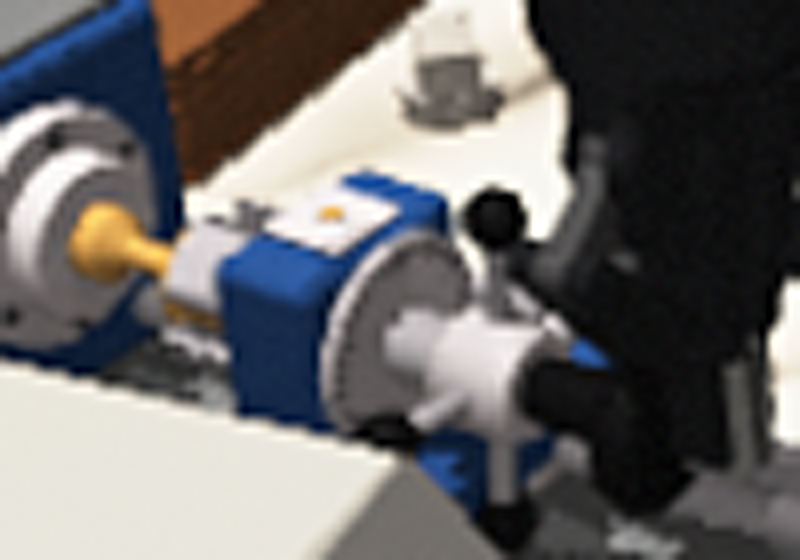

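The hub sleeve now covers all the bar's teeth, with only the bare neck showing at (150,255), and the stop is firm at 32 N. It looks home. I'll back off and measure the travel the same way as before.

Call:
jog_arm:
  plan:
    - {"tx": 0.04, "ty": 0, "tz": 0, "wx": 0, "wy": 0, "wz": 0, "claw": 1}
    - {"tx": 0.15, "ty": 0, "tz": 0, "wx": 0, "wy": 0, "wz": 0, "claw": 1}
    - {"tx": 0.2, "ty": 0, "tz": -0.1, "wx": 0, "wy": 0, "wz": 0, "claw": 1}
    - {"tx": 0.2, "ty": 0, "tz": -0.25, "wx": 0, "wy": 0, "wz": 0, "claw": 1}
    - {"tx": 0.2, "ty": -0.15, "tz": -0.4, "wx": 0, "wy": 0, "wz": 0, "claw": 1}
    - {"tx": 0.2, "ty": -0.3, "tz": -0.55, "wx": 0, "wy": 0, "wz": 0, "claw": 0.8}
    - {"tx": 0.2, "ty": -0.45, "tz": -0.6, "wx": 0, "wy": 0, "wz": 0, "claw": 0.6}
    - {"tx": 0.2, "ty": -0.6, "tz": -0.6, "wx": 0, "wy": 0, "wz": 0, "claw": 0.4}
    - {"tx": 0.2, "ty": -0.6, "tz": -0.6, "wx": 0, "wy": 0, "wz": 0, "claw": 0.3}
    - {"tx": 0.2, "ty": -0.6, "tz": -0.6, "wx": 0, "wy": 0, "wz": 0, "claw": 0.3}

```text
clock: 10.25
eef_pos: [482.9, -204.3, 256.1]
tool_rot: [-3.139, 0.003, 2.951]
force: [0.7, 0.4, -0.2]
width: 59.8
gripper_force: 0.0
```

```bash
python3 - <<'E'
from h import *
p=cam("top"); W=cloud(p); T=tt(W); d=p["depth"]>0; save(p,"x.png")
def rect(m,n):
    _,l,s,_=cv2.connectedComponentsWithStats(m.astype(np.uint8)); k=l==1+np.argmax(s[1:,4])
    w=T[k]; r=cv2.minAreaRect(w[:,:2].astype(np.float32)); print(n,r,w[:,2].mean(),np.median(w,0))
rect(d&(abs(T[...,2]-112)<5)&(abs(T[...,0])<40)&(T[...,1]<60)&(T[...,1]>-60),"block")
rect(d&(abs(T[...,2]-52)<3.5)&(abs(T[...,0])<90)&(T[...,1]<70)&(T[...,1]>-80),"plate")
# lock: bright pixels in the head area
g=p["img"].astype(int); m=d&(T[...,0]>30)&(T[...,0]<72)&(T[...,1]>-45)&(T[...,1]<20)&(T[...,2]>56)&(T[...,2]<66)
rect(m,"lock"); 
s=ctrl.read_state(); print(tt(s["eef_pos"]),s["eef_pos"],s["qpos"])
r=W[(g[...,0]>110)&(g[...,1]<70)&(W[...,0]>430)&(W[...,0]<510)&(W[...,1]<-235)&(W[...,1]>-345)&(W[...,2]>100)]; print(len(r),r.mean(0),r.min(0),r.max(0))
q=cam("side"); V=cloud(q); g=q["img"].astype(int)
r=V[(g[...,0]>110)&(g[...,1]<70)&(V[...,0]>430)&(V[...,0]<510)&(V[...,1]<-235)&(V[...,1]>-345)&(V[...,2]>100)]; print(len(r),r.mean(0),r.min(0),r.max(0),(q["position"]))
go(469,-283,200,YAW)
E
```

```text
block ((-1.5383758544921875, -12.261459350585938), (63.21944046020508, 38.21327209472656), 0.5075027346611023) 111.92623285730653 [ -0.76425947 -12.69648335 111.80675835]
plate ((38.801368713378906, -18.150890350341797), (79.18408203125, 67.3265380859375), 89.20056915283203) 51.905552237095684 [ 47.92206738 -30.06924718  51.82738619]
lock ((51.123046875, -18.71168327331543), (30.35200309753418, 26.470382690429688), 6.551929473876953) 61.27579727282623 [ 52.68192777 -17.91371028  61.68494829]
[ 181.25255468 -176.47280474  255.40385192] [ 483.25361208 -201.40201197  255.40385192] [ 0.28317213  0.41805142  0.08240085  1.84158643 -0.0432837   0.88169839
  1.77013481]<stdin>:12: RuntimeWarning: Mean of empty slice.
  ret = um.true_divide(
Traceback (most recent call last):
ValueError: zero-size array to reduction operation minimum which has no identity
```

```bash
python3 - <<'E'
from h import *
p=cam("top"); u,v=proj(p,tw([15,20,80]))[0].astype(int)
a=cv2.resize(p["img"][v-30:v+40,u-35:u+35,::-1],None,fx=5.7,fy=5.7,interpolation=2)
q=cam("side"); u,v=proj(q,tw([0,20,85]))[0].astype(int)
b=cv2.resize(q["img"][v-35:v+35,u-35:u+35,::-1],None,fx=5.7,fy=5.7,interpolation=2)
cv2.imwrite("pics/home3.png",np.hstack([a,b])); print(a.shape)
E
```

```text
(399, 399, 3)
```

View pics/home3.png

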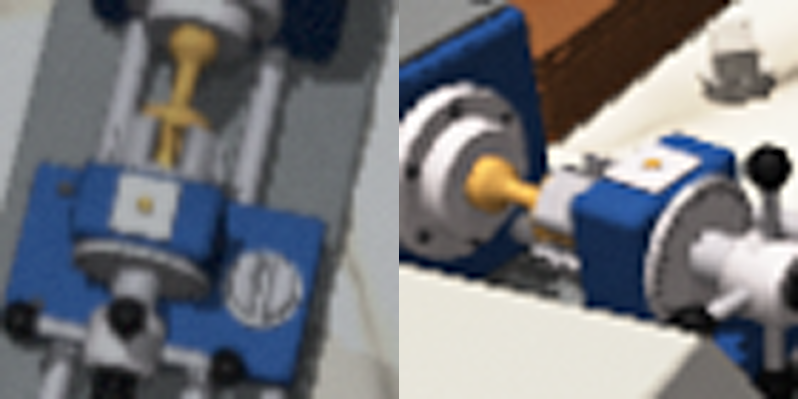

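The shoulder is flush with the hub sleeve, and the top tooth shows through the groove at (165,140), so the carriage is home. Next is the driver.

```bash
python3 - <<'E'
from h import *
go(469.2,-283.2,195,YAW);go(469.2,-283.2,112,YAW)
E
```

```text
{'tx': np.float64(-0.0041), 'ty': np.float64(-0.2861), 'tz': np.float64(0.1989), 'wx': np.float64(0.0007), 'wy': np.float64(0.0001), 'wz': np.float64(0.0004)}
{'tx': np.float64(-0.0041), 'ty': np.float64(-0.2864), 'tz': np.float64(0.4756), 'wx': np.float64(0.0007), 'wy': np.float64(0.0001), 'wz': np.float64(0.0004)}
```

Call:
jog_arm:
  plan:
    - {"tx": -0.004, "ty": -0.15, "tz": 0.05, "wx": 0, "wy": 0, "wz": 0, "claw": 0.2}
    - {"tx": -0.004, "ty": -0.286, "tz": 0.1, "wx": 0, "wy": 0, "wz": 0, "claw": 0.2}
    - {"tx": -0.004, "ty": -0.286, "tz": 0.2, "wx": 0, "wy": 0, "wz": 0, "claw": 0.2}
    - {"tx": -0.004, "ty": -0.286, "tz": 0.3, "wx": 0, "wy": 0, "wz": 0, "claw": 0.2}
    - {"tx": -0.004, "ty": -0.286, "tz": 0.4, "wx": 0, "wy": 0, "wz": 0, "claw": 0.2}
    - {"tx": -0.004, "ty": -0.286, "tz": 0.475, "wx": 0, "wy": 0, "wz": 0, "claw": 0.2}
    - {"tx": -0.004, "ty": -0.286, "tz": 0.475, "wx": 0, "wy": 0, "wz": 0, "claw": 0.3}
    - {"tx": -0.004, "ty": -0.286, "tz": 0.475, "wx": 0, "wy": 0, "wz": 0, "claw": 0.6}
    - {"tx": -0.004, "ty": -0.286, "tz": 0.475, "wx": 0, "wy": 0, "wz": 0, "claw": 1}
    - {"tx": -0.004, "ty": -0.286, "tz": 0.475, "wx": 0, "wy": 0, "wz": 0, "claw": 1}
    - {"tx": -0.004, "ty": -0.286, "tz": 0.475, "wx": 0, "wy": 0, "wz": 0, "claw": 1}
    - {"tx": -0.004, "ty": -0.286, "tz": 0.475, "wx": 0, "wy": 0, "wz": 0, "claw": 1}

```text
clock: 11.6
eef_pos: [469.6, -284.6, 113.9]
tool_rot: [-3.141, 0.003, 2.958]
force: [1.5, 2.2, 6.7]
width: 24.9
gripper_force: 58.7
```

Call:
jog_arm:
  plan:
    - {"tx": 0, "ty": 0, "tz": -0.1, "wx": 0, "wy": 0, "wz": 0, "claw": 1}
    - {"tx": 0, "ty": 0, "tz": -0.25, "wx": 0, "wy": 0, "wz": 0, "claw": 1}
    - {"tx": 0, "ty": 0, "tz": -0.4, "wx": 0, "wy": 0, "wz": 0, "claw": 1}
    - {"tx": 0, "ty": 0, "tz": -0.4, "wx": 0, "wy": 0, "wz": 0, "claw": 1}

```text
clock: 12.0
eef_pos: [471.6, -287.0, 238.6]
tool_rot: [-3.137, 0.012, 2.957]
force: [0.2, -0.9, -1.2]
width: 24.8
gripper_force: 58.9
```

```bash
python3 - <<'E'
from h import *
print(ctrl.read_state()["eef_pos"])
p=cam("side")
for x,y in((420,120),(430,60),(420,180)): print(x,y,proj(p,[[x,y,125],[x,y,200],[x,y,260]]).round().tolist())
go(430,130,235,YAW)
E
```

```text
[ 471.55834044 -287.01997534  238.62971607]
420 120 [[321.0, 278.0], [321.0, 239.0], [320.0, 205.0]]
430 60 [[327.0, 255.0], [327.0, 218.0], [327.0, 186.0]]
420 180 [[308.0, 304.0], [306.0, 263.0], [305.0, 227.0]]
{'tx': np.float64(0.3847), 'ty': np.float64(1.3386), 'tz': np.float64(-0.0033), 'wx': np.float64(-0.0015), 'wy': np.float64(0.0043), 'wz': np.float64(-0.001)}
```

Call:
jog_arm:
  plan:
    - {"tx": 0.3, "ty": 1, "tz": 0, "wx": 0, "wy": 0, "wz": 0, "claw": 1}
    - {"tx": 0.3, "ty": 1, "tz": 0, "wx": 0, "wy": 0, "wz": 0, "claw": 1}
    - {"tx": 0.3, "ty": 1, "tz": 0, "wx": 0, "wy": 0, "wz": 0, "claw": 1}
    - {"tx": 0.3, "ty": 1, "tz": 0, "wx": 0, "wy": 0, "wz": 0, "claw": 1}
    - {"tx": 0.3, "ty": 1, "tz": 0, "wx": 0, "wy": 0, "wz": 0, "claw": 1}
    - {"tx": 0.3, "ty": 1, "tz": 0, "wx": 0, "wy": 0, "wz": 0, "claw": 1}
    - {"tx": 0.3, "ty": 1, "tz": 0, "wx": 0, "wy": 0, "wz": 0, "claw": 1}
    - {"tx": 0.3, "ty": 1, "tz": 0, "wx": 0, "wy": 0, "wz": 0, "claw": 1}
    - {"tx": 0.3, "ty": 1, "tz": 0, "wx": 0, "wy": 0, "wz": 0, "claw": 1}

```text
clock: 12.95
eef_pos: [434.0, 25.9, 231.8]
tool_rot: [-3.14, -0.001, 2.958]
force: [-0.2, 0.4, 0.5]
width: 24.6
gripper_force: 59.2
```

```bash
cat >> h.py <<'E'
def blade(tag):
    s=ctrl.read_state(); t=s["eef_pos"]; p=cam("side"); W=cloud(p)
    yaw=np.rad2deg(s["tool_rot"][2]); 
    # pixels nearer than the background, near the tool axis, below the fingers
    m=(np.hypot(W[...,0]-t[0],W[...,1]-t[1])<22)&(W[...,2]<t[2]-20)&(W[...,2]>t[2]-115)&(p["depth"]>0)
    w=[]
    for z in range(-112,-25,6):
        k=m&(abs(W[...,2]-t[2]-z)<3); n=np.sum(k)
        rows=np.where(k.any(1))[0]
        w.append((z,round(float(k.sum()/max(len(rows),1)),1), *(W[k].mean(0)-t)[:2].round(1)) if n else (z,0))
    print(tag,"yaw",yaw.round(1),t.round(1),w[:10])
    u,v=proj(p,t-[0,0,70])[0].astype(int); return p["img"][max(v-30,0):v+40,u-25:u+25,::-1]
E
python3 - <<'E'
from h import *
c=blade("a"); cv2.imwrite("pics/bl.png",cv2.resize(c,None,fx=8,fy=8,interpolation=2)); print(ctrl.read_state()["qpos"])
E
```

```text
a yaw 169.5 [434.   25.9 231.8] [(-112, 0), (-106, 0), (-100, 2.0, np.float64(-2.7), np.float64(8.6)), (-94, 2.0, np.float64(-2.7), np.float64(8.9)), (-88, 2.4, np.float64(-1.8), np.float64(7.0)), (-82, 3.3, np.float64(-1.9), np.float64(5.1)), (-76, 3.7, np.float64(-1.6), np.float64(5.3)), (-70, 2.8, np.float64(-1.5), np.float64(5.6)), (-64, 3.5, np.float64(-1.5), np.float64(5.4)), (-58, 3.7, np.float64(-1.5), np.float64(5.2))]
[-0.16015257  0.32611076  0.04813142  2.08391256 -0.02174768  0.73333449
  1.28680126]
```

View pics/bl.png

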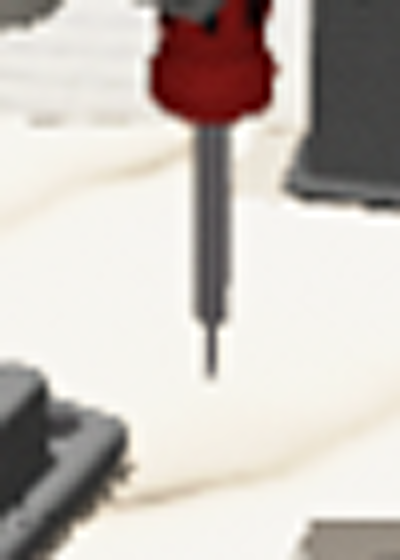

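The blade (crop (210,350)) is nearly edge-on to the side camera. I'll measure at ±30° for its exact angle.

Call:
jog_arm:
  plan:
    - {"tx": 0, "ty": 0, "tz": 0, "wx": 0, "wy": 0, "wz": 0.111, "claw": 1}
    - {"tx": 0, "ty": 0, "tz": 0, "wx": 0, "wy": 0, "wz": 0.222, "claw": 1}
    - {"tx": 0, "ty": 0, "tz": 0, "wx": 0, "wy": 0, "wz": 0.333, "claw": 1}
    - {"tx": 0, "ty": 0, "tz": 0, "wx": 0, "wy": 0, "wz": 0.333, "claw": 1}
    - {"tx": 0, "ty": 0, "tz": 0, "wx": 0, "wy": 0, "wz": 0.333, "claw": 1}
    - {"tx": 0, "ty": 0, "tz": 0, "wx": 0, "wy": 0, "wz": 0.333, "claw": 1}

```text
clock: 13.6
eef_pos: [434.7, 25.5, 232.3]
tool_rot: [-3.141, 0.0, 2.434]
force: [0.1, 0.1, -1.0]
width: 24.5
gripper_force: 59.0
```

```bash
cat >> h.py <<'E'
def bw(tag):
    s=ctrl.read_state(); t=s["eef_pos"]; p=cam("side"); g=p["img"].astype(float).mean(-1)
    out=[]
    for z in np.arange(-97,-30,1.):
        u,v=proj(p,t+[0,0,z])[0]; r=g[int(round(v)),int(u)-14:int(u)+15]; bg=np.median(np.r_[r[:6],r[-6:]])
        a=np.clip(bg-r,0,None); a[a<12]=0; out.append((int(round(v)),round(a.sum()/bg,2),round(float((a*np.arange(len(a))).sum()/max(a.sum(),1)-14+int(u)-u),2)))
    o=dict((x[0],x[1:]) for x in out); c=p["position"]-t; d=np.linalg.norm(c+[0,0,90])
    print(tag,"yaw",np.rad2deg(s["tool_rot"][2]).round(2),"px/mm",p["fx"]/d,"los",np.rad2deg(np.arctan2(-c[1],-c[0])),[(k,*o[k]) for k in sorted(o)])
E
python3 -c "
from h import *
bw('A')"
```

```text
A yaw 139.48 px/mm 0.557899501095185 los -72.33664003364068 [(207, np.float64(13.44), 1.43), (208, np.float64(12.86), 1.44), (209, np.float64(11.04), 1.52), (210, np.float64(7.09), 2.15), (211, np.float64(4.19), 3.37), (212, np.float64(4.05), 4.85), (213, np.float64(4.35), 5.03), (214, np.float64(4.74), 5.2), (215, np.float64(5.04), 5.14), (216, np.float64(4.9), 5.36), (217, np.float64(4.55), 6.23), (218, np.float64(4.59), 5.9), (219, np.float64(5.02), 6.13), (220, np.float64(5.16), 6.22), (221, np.float64(3.33), 2.86), (222, np.float64(2.65), 0.24), (223, np.float64(2.7), 0.2), (224, np.float64(2.86), 0.1), (225, np.float64(2.83), 0.12), (226, np.float64(2.85), 0.12), (227, np.float64(2.85), 0.12), (228, np.float64(2.85), 0.12), (229, np.float64(2.83), 0.11), (230, np.float64(2.78), 0.09), (231, np.float64(2.77), 0.08), (232, np.float64(2.8), 0.11), (233, np.float64(2.89), 0.18), (234, np.float64(2.94), 0.35), (235, np.float64(2.95), 0.46), (236, np.float64(3.23), 0.33), (237, np.float64(3.42), 0.27), (238, np.float64(3.44), 0.29), (239, np.float64(3.2), 0.15)]
```

Call:
jog_arm:
  plan:
    - {"tx": 0, "ty": 0, "tz": 0, "wx": 0, "wy": 0, "wz": -0.111, "claw": 1}
    - {"tx": 0, "ty": 0, "tz": 0, "wx": 0, "wy": 0, "wz": -0.222, "claw": 1}
    - {"tx": 0, "ty": 0, "tz": 0, "wx": 0, "wy": 0, "wz": -0.333, "claw": 1}
    - {"tx": 0, "ty": 0, "tz": 0, "wx": 0, "wy": 0, "wz": -0.444, "claw": 1}
    - {"tx": 0, "ty": 0, "tz": 0, "wx": 0, "wy": 0, "wz": -0.555, "claw": 1}
    - {"tx": 0, "ty": 0, "tz": 0, "wx": 0, "wy": 0, "wz": -0.666, "claw": 1}
    - {"tx": 0, "ty": 0, "tz": 0, "wx": 0, "wy": 0, "wz": -0.666, "claw": 1}
    - {"tx": 0, "ty": 0, "tz": 0, "wx": 0, "wy": 0, "wz": -0.666, "claw": 1}
    - {"tx": 0, "ty": 0, "tz": 0, "wx": 0, "wy": 0, "wz": -0.666, "claw": 1}

```text
clock: 14.55
eef_pos: [434.7, 26.3, 232.5]
tool_rot: [3.142, -0.0, -2.806]
force: [1.0, 0.1, -0.7]
width: 24.7
gripper_force: 58.9
```

```bash
python3 -c "
from h import *
bw('B')
print(tw([51.3,-18.7,0]))"
```

```text
B yaw -160.77 px/mm 0.5584412793555669 los -72.30997486175184 [(207, np.float64(13.28), 1.65), (208, np.float64(13.07), 1.45), (209, np.float64(11.29), 1.56), (210, np.float64(7.03), 2.3), (211, np.float64(4.25), 3.55), (212, np.float64(4.28), 4.87), (213, np.float64(4.6), 5.07), (214, np.float64(4.96), 5.23), (215, np.float64(5.37), 5.02), (216, np.float64(5.09), 5.41), (217, np.float64(4.69), 6.25), (218, np.float64(4.81), 5.9), (219, np.float64(5.21), 6.13), (220, np.float64(5.37), 6.23), (221, np.float64(3.53), 2.93), (222, np.float64(2.88), 0.54), (223, np.float64(2.78), 0.47), (224, np.float64(2.66), 0.36), (225, np.float64(2.68), 0.36), (226, np.float64(2.69), 0.36), (227, np.float64(2.67), 0.37), (228, np.float64(2.67), 0.38), (229, np.float64(2.66), 0.39), (230, np.float64(2.67), 0.38), (231, np.float64(2.67), 0.38), (232, np.float64(2.67), 0.38), (233, np.float64(2.67), 0.39), (234, np.float64(2.68), 0.39), (235, np.float64(2.68), 0.4), (236, np.float64(2.82), 0.48), (237, np.float64(3.13), 0.6), (238, np.float64(3.1), 0.57), (239, np.float64(2.91), 0.73)]
[[ 661.99729288 -102.25252403    0.        ]]
```

```bash
python3 -c "
from h import *
t=tw([52.3,-18.7,0])[0]; print(t)
go(t[0],t[1],250,-128.8)"
```

```text
[ 661.81574384 -103.23590593    0.        ]
{'tx': np.float64(-0.5722), 'ty': np.float64(-0.6577), 'tz': np.float64(-0.0584), 'wx': np.float64(-0.0), 'wy': np.float64(-0.0), 'wz': np.float64(-0.3549)}
```

Call:
jog_arm:
  plan:
    - {"tx": 0, "ty": 0, "tz": -0.06, "wx": 0, "wy": 0, "wz": -0.09, "claw": 1}
    - {"tx": -0.1, "ty": -0.12, "tz": -0.06, "wx": 0, "wy": 0, "wz": -0.18, "claw": 1}
    - {"tx": -0.2, "ty": -0.23, "tz": -0.06, "wx": 0, "wy": 0, "wz": -0.27, "claw": 1}
    - {"tx": -0.3, "ty": -0.345, "tz": -0.06, "wx": 0, "wy": 0, "wz": -0.355, "claw": 1}
    - {"tx": -0.4, "ty": -0.46, "tz": -0.06, "wx": 0, "wy": 0, "wz": -0.355, "claw": 1}
    - {"tx": -0.5, "ty": -0.575, "tz": -0.06, "wx": 0, "wy": 0, "wz": -0.355, "claw": 1}
    - {"tx": -0.572, "ty": -0.658, "tz": -0.06, "wx": 0, "wy": 0, "wz": -0.355, "claw": 1}
    - {"tx": -0.572, "ty": -0.658, "tz": -0.06, "wx": 0, "wy": 0, "wz": -0.355, "claw": 1}
    - {"tx": -0.572, "ty": -0.658, "tz": -0.06, "wx": 0, "wy": 0, "wz": -0.355, "claw": 1}
    - {"tx": -0.572, "ty": -0.658, "tz": -0.06, "wx": 0, "wy": 0, "wz": -0.355, "claw": 1}

```text
clock: 15.6
eef_pos: [661.1, -101.0, 250.2]
tool_rot: [3.14, -0.0, -2.244]
force: [-0.7, -0.2, -1.2]
width: 24.6
gripper_force: 59.2
```

```bash
python3 -c "
from h import *
t=tw([52.3,-18.7,0])[0]
go(t[0],t[1],174,-128.8);s=ctrl.read_state();print(s['eef_pos'],s['qpos'])"
```

```text
{'tx': np.float64(0.0044), 'ty': np.float64(-0.0069), 'tz': np.float64(0.2541), 'wx': np.float64(0.0011), 'wy': np.float64(-0.0003), 'wz': np.float64(0.0025)}
[ 661.12750576 -100.96936798  250.23539316] [ 0.21279868  0.6452185  -0.18226331  1.43027082  0.12328849  1.07891841
  2.47632178]
```

Call:
jog_arm:
  plan:
    - {"tx": 0.004, "ty": -0.007, "tz": 0.12, "wx": 0, "wy": 0, "wz": 0.002, "claw": 1}
    - {"tx": 0.004, "ty": -0.007, "tz": 0.22, "wx": 0, "wy": 0, "wz": 0.002, "claw": 1}
    - {"tx": 0.004, "ty": -0.007, "tz": 0.255, "wx": 0, "wy": 0, "wz": 0.002, "claw": 1}
    - {"tx": 0.004, "ty": -0.007, "tz": 0.255, "wx": 0, "wy": 0, "wz": 0.002, "claw": 1}
    - {"tx": 0.004, "ty": -0.007, "tz": 0.255, "wx": 0, "wy": 0, "wz": 0.002, "claw": 1}

```text
clock: 16.1
eef_pos: [663.8, -104.1, 175.5]
tool_rot: [-3.14, 0.001, -2.247]
force: [-0.4, 0.1, -1.2]
width: 24.9
gripper_force: 59.2
```

```bash
python3 - <<'E'
from h import *
s=ctrl.read_state();print(s['eef_pos'],tt(s['eef_pos']),s['force'])
p=cam("side"); q=cam("top"); 
a,b=proj(p,s['eef_pos']-[0,0,105])[0].astype(int); c,d=proj(q,s['eef_pos']-[0,0,105])[0].astype(int)
f=lambda i,u,v:cv2.resize(i["img"][v-30:v+30,u-30:u+30,::-1],None,fx=6.6,fy=6.6,interpolation=2)
cv2.imwrite("pics/ov.png",np.hstack([f(p,a,b),f(q,c,d)]))
E
```

```text
[ 663.79728183 -104.05677781  175.50592407] [ 52.74748422 -16.60236292 175.50592407] [-0.35331004  0.06857648 -1.20911345]
```

View pics/ov.png

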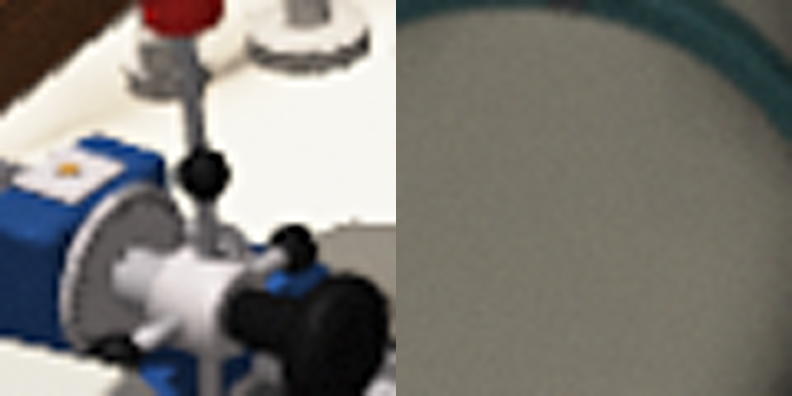

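The blade is hidden behind the top spoke, so I'll lower by feel.

```bash
python3 -c "
from h import *
t=tw([52.3,-18.2,0])[0]
go(t[0],t[1],155,-128.8)"
```

```text
{'tx': np.float64(0.0017), 'ty': np.float64(0.0074), 'tz': np.float64(0.0701), 'wx': np.float64(-0.0018), 'wy': np.float64(0.0012), 'wz': np.float64(0.0002)}
```

Call:
jog_arm:
  plan:
    - {"tx": 0.002, "ty": 0.006, "tz": 0.02, "wx": 0, "wy": 0, "wz": 0, "claw": 1}
    - {"tx": 0.002, "ty": 0.006, "tz": 0.04, "wx": 0, "wy": 0, "wz": 0, "claw": 1}
    - {"tx": 0.002, "ty": 0.006, "tz": 0.055, "wx": 0, "wy": 0, "wz": 0, "claw": 1}
    - {"tx": 0.002, "ty": 0.006, "tz": 0.07, "wx": 0, "wy": 0, "wz": 0, "claw": 1}
    - {"tx": 0.002, "ty": 0.006, "tz": 0.07, "wx": 0, "wy": 0, "wz": 0, "claw": 1}

```text
clock: 16.7
eef_pos: [662.2, -101.8, 153.3]
tool_rot: [3.142, 0.003, -2.247]
force: [1.6, 2.8, 3.3]
width: 24.5
gripper_force: 60.0
```

Call:
jog_arm:
  plan:
    - {"tx": 0, "ty": 0, "tz": 0.005, "wx": 0, "wy": 0, "wz": 0, "claw": 1}
    - {"tx": 0, "ty": 0, "tz": 0.005, "wx": 0, "wy": 0, "wz": 0, "claw": 1}
    - {"tx": 0, "ty": 0, "tz": 0.005, "wx": 0, "wy": 0, "wz": 0.1, "claw": 1}
    - {"tx": 0, "ty": 0, "tz": 0.005, "wx": 0, "wy": 0, "wz": 0.2, "claw": 1}
    - {"tx": 0, "ty": 0, "tz": 0.005, "wx": 0, "wy": 0, "wz": 0.3, "claw": 1}
    - {"tx": 0, "ty": 0, "tz": 0.005, "wx": 0, "wy": 0, "wz": 0.4, "claw": 1}
    - {"tx": 0, "ty": 0, "tz": 0.005, "wx": 0, "wy": 0, "wz": 0.5, "claw": 1}
    - {"tx": 0, "ty": 0, "tz": 0.005, "wx": 0, "wy": 0, "wz": 0.5, "claw": 1}

```text
clock: 17.5
eef_pos: [662.8, -101.4, 153.1]
tool_rot: [3.139, 0.003, -3.036]
force: [-0.1, 4.3, 8.7]
width: 24.9
gripper_force: 60.7
```

```bash
python3 -c "
from h import *
s=ctrl.read_state();print(s['force'],s['torque'],tt(s['eef_pos']),s['qpos'][6])
go(*tw([52,-18.5,152])[0])"
```

```text
[-0.06965339  4.26931741  8.67835187] [ 1.43252022 -0.01236051  0.05010177] [ 50.27723376 -18.09196689 153.13648319] 1.8267211676538333
{'tx': np.float64(0.003), 'ty': np.float64(-0.0051), 'tz': np.float64(0.0038), 'wx': np.float64(0.0), 'wy': np.float64(0.0), 'wz': np.float64(0.0)}
```

Call:
jog_arm:
  plan:
    - {"tx": 0, "ty": 0, "tz": 0, "wx": 0, "wy": 0, "wz": 0.1, "claw": 1}
    - {"tx": 0, "ty": 0, "tz": 0, "wx": 0, "wy": 0, "wz": 0.2, "claw": 1}
    - {"tx": 0, "ty": 0, "tz": 0, "wx": 0, "wy": 0, "wz": 0.3, "claw": 1}
    - {"tx": 0, "ty": 0, "tz": 0, "wx": 0, "wy": 0, "wz": 0.4, "claw": 1}
    - {"tx": 0, "ty": 0, "tz": 0, "wx": 0, "wy": 0, "wz": 0.5, "claw": 1}
    - {"tx": 0, "ty": 0, "tz": 0, "wx": 0, "wy": 0, "wz": 0.56, "claw": 1}
    - {"tx": 0, "ty": 0, "tz": 0, "wx": 0, "wy": 0, "wz": 0.58, "claw": 1}
    - {"tx": 0, "ty": 0, "tz": 0, "wx": 0, "wy": 0, "wz": 0.58, "claw": 1}
    - {"tx": 0, "ty": 0, "tz": 0, "wx": 0, "wy": 0, "wz": 0.58, "claw": 1}

```text
clock: 18.4
eef_pos: [662.8, -101.8, 153.1]
tool_rot: [3.138, 0.0, 2.34]
force: [0.3, 3.6, 10.3]
width: 24.9
gripper_force: 60.8
```

```bash
python3 -c "
from h import *
s=ctrl.read_state();print(s['force'],s['torque'],tt(s['eef_pos']),s['qpos'][6],np.rad2deg(s['tool_rot'][2]))"
```

```text
[ 0.33172182  3.59317247 10.28981543] [ 1.31561907 -0.06367888  0.01253058] [ 50.71951364 -17.98076401 153.1343915 ] 1.1079587678078096 134.08853893851136
```

Call:
jog_arm:
  plan:
    - {"tx": 0, "ty": 0, "tz": 0, "wx": 0, "wy": 0, "wz": 0.06, "claw": 1}
    - {"tx": 0, "ty": 0, "tz": 0, "wx": 0, "wy": 0, "wz": 0.08, "claw": 1}
    - {"tx": 0, "ty": 0, "tz": 0, "wx": 0, "wy": 0, "wz": 0.08, "claw": 1}

```text
clock: 18.7
eef_pos: [662.7, -101.9, 153.1]
tool_rot: [3.138, -0.0, 2.214]
force: [0.6, 3.9, 9.8]
width: 24.6
gripper_force: 60.7
```

```bash
python3 -c "
from h import *
s=ctrl.read_state();print(s['force'],s['torque'],tt(s['eef_pos']),s['qpos'][6],np.rad2deg(s['tool_rot'][2]))"
```

```text
[0.59240606 3.9341825  9.82106691] [ 1.17121562 -0.04657463  0.22653657] [ 50.83958223 -18.04786566 153.11651415] 1.007981408364769 126.87472288330774
```

The torque rose to 0.23 N m, so the lock is at its stop. I'll ease off and lift out.

Call:
jog_arm:
  plan:
    - {"tx": 0, "ty": 0, "tz": 0, "wx": 0, "wy": 0, "wz": -0.06, "claw": 1}
    - {"tx": 0, "ty": 0, "tz": -0.02, "wx": 0, "wy": 0, "wz": -0.06, "claw": 1}
    - {"tx": 0, "ty": 0, "tz": -0.06, "wx": 0, "wy": 0, "wz": -0.06, "claw": 1}
    - {"tx": 0, "ty": 0, "tz": -0.15, "wx": 0, "wy": 0, "wz": -0.06, "claw": 1}
    - {"tx": 0, "ty": 0, "tz": -0.25, "wx": 0, "wy": 0, "wz": -0.06, "claw": 1}
    - {"tx": 0, "ty": 0, "tz": -0.33, "wx": 0, "wy": 0, "wz": -0.06, "claw": 1}
    - {"tx": 0, "ty": 0, "tz": -0.33, "wx": 0, "wy": 0, "wz": -0.06, "claw": 1}

```text
clock: 19.4
eef_pos: [662.9, -105.4, 254.7]
tool_rot: [3.138, 0.006, 2.305]
force: [-0.8, 0.4, -0.9]
width: 24.6
gripper_force: 59.3
```

```bash
python3 -c "
from h import *
go(469.8,-284.4,245,YAW); s=ctrl.read_state(); print(s['eef_pos'])"
```

```text
{'tx': np.float64(-0.011), 'ty': np.float64(-0.8776), 'tz': np.float64(0.0298), 'wx': np.float64(0.0007), 'wy': np.float64(0.0041), 'wz': np.float64(-0.4161)}
[ 662.8891019  -105.44799333  254.72474762]
```

Call:
jog_arm:
  plan:
    - {"tx": -0.011, "ty": -0.88, "tz": 0.02, "wx": 0, "wy": 0, "wz": -0.416, "claw": 1}
    - {"tx": -0.011, "ty": -0.88, "tz": 0.02, "wx": 0, "wy": 0, "wz": -0.416, "claw": 1}
    - {"tx": -0.011, "ty": -0.88, "tz": 0.02, "wx": 0, "wy": 0, "wz": -0.416, "claw": 1}
    - {"tx": -0.011, "ty": -0.88, "tz": 0.02, "wx": 0, "wy": 0, "wz": -0.416, "claw": 1}
    - {"tx": -0.011, "ty": -0.88, "tz": 0.02, "wx": 0, "wy": 0, "wz": -0.416, "claw": 1}
    - {"tx": -0.011, "ty": -0.88, "tz": 0.02, "wx": 0, "wy": 0, "wz": -0.416, "claw": 1}
    - {"tx": -0.011, "ty": -0.88, "tz": 0.02, "wx": 0, "wy": 0, "wz": -0.416, "claw": 1}
    - {"tx": -0.011, "ty": -0.88, "tz": 0.02, "wx": 0, "wy": 0, "wz": -0.416, "claw": 1}
    - {"tx": -0.011, "ty": -0.88, "tz": 0.02, "wx": 0, "wy": 0, "wz": -0.416, "claw": 1}
    - {"tx": -0.011, "ty": -0.88, "tz": 0.02, "wx": 0, "wy": 0, "wz": -0.416, "claw": 1}

```text
clock: 20.4
eef_pos: [469.3, -282.0, 244.2]
tool_rot: [3.141, -0.0, 2.964]
force: [0.1, 1.2, -0.7]
width: 24.5
gripper_force: 59.4
```

```bash
python3 - <<'E'
from h import *
go(469.6,-284.6,113,YAW); s=ctrl.read_state(); print(s['eef_pos'])
p=cam("top"); T=tt(cloud(p)); save(p,"lk.png")
u,v=proj(p,tw([51,-18.7,61]))[0]; u,v=int(round(u)),int(round(v))
g=p["img"].astype(float).mean(-1)[v-7:v+8,u-7:u+8]; print(g.round().astype(int))
E
```

```text
{'tx': np.float64(-0.0025), 'ty': np.float64(-0.0087), 'tz': np.float64(0.4372), 'wx': np.float64(0.0005), 'wy': np.float64(-0.0001), 'wz': np.float64(0.0032)}
[ 469.34091646 -281.99863515  244.15517377]
[[ 28  44  44  58  86  89  90  87  85  85  86  83  84  82  81]
 [ 34  47  59  98 120 127 123 118 114 113  96  83  82  85  80]
 [ 40  46  81 143 159 161 160 155 153 147 122  94  86  83  82]
 [ 46  64 102 158 165 166 164 165 163 161 153 122 109  89  83]
 [ 60  86 110 141 151 154 157 158 158 161 163 155 131 104  84]
 [ 69  97 124 118 113 118 134 130 133 142 143 142 122 123  89]
 [ 75  93 141 124 107 111 128 113  99 104 107 114 123 139  93]
 [ 80  88 125 130 135 136 142 123 103 108 105 121 122 154  98]
 [ 79  99 142 152 148 141 136 130 133 138 136 142 137 147  93]
 [ 83 125 141 163 166 165 163 159 156 148 138 115 116 115  77]
 [ 90 134 120 143 157 166 168 165 164 158 132  94 109  87  64]
 [ 88 111 125 113 123 142 147 142 142 134  96 120 122  87  67]
 [ 86  98 120 124 117 102  91  85  93 114 108 133 103  84  63]
 [ 85  86  92 113 130 112  97  96 108 128 107  93  85  74  53]
 [ 85  83  86  84  83  90 100  99  98  86  88  84  81  74  47]]
```

The slot now runs across the carriage, so the lock is on. I'll return the driver to its stand.

Call:
jog_arm:
  plan:
    - {"tx": -0.002, "ty": -0.006, "tz": 0, "wx": 0, "wy": 0, "wz": 0.003, "claw": 1}
    - {"tx": -0.002, "ty": -0.006, "tz": 0.05, "wx": 0, "wy": 0, "wz": 0.003, "claw": 1}
    - {"tx": -0.002, "ty": -0.006, "tz": 0.12, "wx": 0, "wy": 0, "wz": 0.003, "claw": 1}
    - {"tx": -0.002, "ty": -0.006, "tz": 0.2, "wx": 0, "wy": 0, "wz": 0.003, "claw": 1}
    - {"tx": -0.002, "ty": -0.006, "tz": 0.28, "wx": 0, "wy": 0, "wz": 0.003, "claw": 1}
    - {"tx": -0.002, "ty": -0.006, "tz": 0.35, "wx": 0, "wy": 0, "wz": 0.003, "claw": 1}
    - {"tx": -0.002, "ty": -0.006, "tz": 0.4, "wx": 0, "wy": 0, "wz": 0.003, "claw": 1}
    - {"tx": -0.002, "ty": -0.006, "tz": 0.435, "wx": 0, "wy": 0, "wz": 0.003, "claw": 1}
    - {"tx": -0.002, "ty": -0.006, "tz": 0.435, "wx": 0, "wy": 0, "wz": 0.003, "claw": 1}

```text
clock: 21.35
eef_pos: [468.6, -285.1, 113.5]
tool_rot: [3.141, -0.0, 2.957]
force: [0.1, 0.3, -0.2]
width: 24.7
gripper_force: 59.3
```

Call:
jog_arm:
  plan:
    - {"tx": 0, "ty": 0, "tz": 0.008, "wx": 0, "wy": 0, "wz": 0, "claw": 1}
    - {"tx": 0, "ty": 0, "tz": 0.008, "wx": 0, "wy": 0, "wz": 0, "claw": 0.6}
    - {"tx": 0, "ty": 0, "tz": 0.004, "wx": 0, "wy": 0, "wz": 0, "claw": 0.3}
    - {"tx": 0, "ty": 0, "tz": 0, "wx": 0, "wy": 0, "wz": 0, "claw": 0.15}
    - {"tx": 0, "ty": 0, "tz": 0, "wx": 0, "wy": 0, "wz": 0, "claw": 0.15}
    - {"tx": 0, "ty": 0, "tz": 0, "wx": 0, "wy": 0, "wz": 0, "claw": 0.15}
    - {"tx": 0, "ty": 0, "tz": -0.1, "wx": 0, "wy": 0, "wz": 0, "claw": 0.15}
    - {"tx": 0, "ty": 0, "tz": -0.25, "wx": 0, "wy": 0, "wz": 0, "claw": 0.15}
    - {"tx": 0, "ty": 0, "tz": -0.4, "wx": 0, "wy": 0, "wz": 0, "claw": 0.15}
    - {"tx": 0.05, "ty": 0.2, "tz": -0.5, "wx": 0, "wy": 0, "wz": 0, "claw": 0.15}
    - {"tx": 0.05, "ty": 0.35, "tz": -0.5, "wx": 0, "wy": 0, "wz": 0, "claw": 0.15}
    - {"tx": 0.05, "ty": 0.35, "tz": -0.5, "wx": 0, "wy": 0, "wz": 0, "claw": 0.15}

```text
clock: 22.55
eef_pos: [474.1, -173.7, 265.2]
tool_rot: [3.138, 0.002, 2.963]
force: [0.3, -0.2, 0.7]
width: 72.4
gripper_force: 0.0
```

```bash
python3 - <<'E'
from h import *
q=cam("side"); V=cloud(q); g=q["img"].astype(int)
m=(g[...,0]>110)&(g[...,1]<70)&(abs(V[...,0]-468)<40)&(abs(V[...,1]+280)<50)&(V[...,2]>80)
for z in(95,110,130,150,165): 
    k=m&(abs(V[...,2]-z)<6); print(z,k.sum(),V[k].mean(0).round(1) if k.any() else 0)
print(V[m][:,2].min(),V[m][:,2].max())
p=cam("top"); T=tt(cloud(p)); k=(p["depth"]>0)&(abs(T[...,2]-52)<3.5)&(abs(T[...,0])<90)&(T[...,1]<70)&(T[...,1]>-80)
_,l,s,_=cv2.connectedComponentsWithStats(k.astype(np.uint8)); w=T[l==1+np.argmax(s[1:,4])]; print(cv2.minAreaRect(w[:,:2].astype(np.float32)))
E
```

```text
95 34 [ 465.5 -274.8   92.7]
110 6 [ 465.4 -272.9  111.7]
130 8 [ 465.5 -272.5  130.4]
150 22 [ 464.2 -275.   151.8]
165 39 [ 465.8 -276.8  164.7]
82.96379551770576 169.60274521518494
((39.171913146972656, -17.433834075927734), (79.71187591552734, 66.38817596435547), 87.34778594970703)
```

The driver stands upright and seated (its top is at the original 170 mm), and the carriage is still home. Handing in.

```bash
python3 -c "
from cell import ctrl
print(ctrl.finish_job())"
```

```text
the job is handed in; nothing more can be done
None
```

I aligned the hub, pushed the carriage home, turned the cam lock to its stop and put the screwdriver back in its stand; the job was handed in at about 23 s, and no verdict came back.

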